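# Hang a caddy on the rail under a shelf by its safety hook

### The arm

A 6-joint arm with a two-finger parallel gripper is mounted at the origin on a cart in front of the work surface, level with it; the furniture and walls round the work are solid. World frame = base frame: x ahead of the robot, y to its left, z up, the work surface at z = 0. Lengths are in m, angles in rad, forces in N, time in s.
With the tool pointing down it reaches from about 0.4 to 0.825 m from the base axis. Payload 7 kg.
Tool frame: the origin (TCP) lies between the finger pads; the fingertips stand 8 mm ahead of it and the grasp point (between the pads) lies 11 mm behind it (arm.tips_ahead is the distance from the TCP to the fingertips, in m); z points along the fingers, y is the line along which they close (so a half turn about z gives the same grasp; the last joint's range is limited). The gripper opens to 88 mm and grips with 3 to 60 N. Pads are 19 mm wide; open, the fingers measure 130 mm over their backs; the gripper's body (78 mm by 193 mm) begins 47 mm behind the grasp point.
Start: joints at [1.557, 0.359, 0.012, 0, -1.224, -0.288], TCP at [0.201, 0.644, 0.235] pointing down, gripper open.
Joint ranges: [-3.07, 3.07], [-1.43, 2.12], [-1.02, 1.25], [-3.03, 1.67], [-3.05, -0], [-3.03, 3.03]. Speed limits (rad/s): [2.39, 2.39, 3.01, 3.14, 3.14, 3.14].

### API

Orientations are given as [roll, pitch, yaw] about the fixed x, y, z axes, in that order (R = Rz(yaw) Ry(pitch) Rx(roll)).
In Python, from station import arm gives the robot as it stands.
- The arm moves only by the tool jog_arm, never from a script. Its argument "targets" is a list of rows, each an object of numbers: "dx", "dy", "dz": the shift along the tool's x, y, z in mm; "rx", "ry", "rz": the turn, a rotation vector about the tool's x, y, z in rad; "gripper": the closure, from 0 (fully open) to 1 (shut). In form: [{"dx": .., "dy": .., "dz": .., "rx": .., "ry": .., "rz": .., "gripper": ..}, ...]. A call has exactly 8 rows; each row is the pose to reach, as a shift and turn from the pose commanded when the call began, along the tool's axes at that moment; what a row does not reach only later rows make up. A row lasts 1/12 s, in which the tool goes at most 41.7 mm and 7.16 degrees, less where a joint would pass 70% of its speed; a pose out of reach is approached as far as the arm can. A call with a gripper value outside its range is refused whole. The fingers move at their own pace and stop on an object; "force" is the grip in N (left out, the last holds). Time passes only in rows, so rows that repeat a pose let the fingers close, or fill a call up. It gives the time, the measured TCP pose, the force, the opening and the grip force at its end, in the units of the state.
- arm.get_state(): the state, without advancing time (a new reading comes with each control period).
- arm.grab_frame(name): name is "scene" or "top" or "wrist"; returns a dict with "frame" (420x560x3 uint8, red, green, blue), "z_map" (420x560 float32, m along the optical axis (not along the pixel's ray), 0 where there is no reading), "fx", "fy", "cx", "cy" (pixels), "view" (4x4, takes a point from world to camera coordinates). Camera axes: x right, y down, z forward; pixel columns grow to the right and rows downward; lengths in m; the calibration is good to about 2 mm. The wrist camera is an equidistant fisheye: a pixel r from the principal point sees the ray r / f radians off the axis. A picture is of the moment at which its call begins.
- arm.job_done(): hands the job in; it is judged then, once.
The state is a dict: "t": time; "q": joint angles; "qd": joint speeds; "joint_efforts": joint torques, N m; "eef_pos": TCP position; "ee_rot": TCP orientation; "force": force on the tool from outside, world axes, zero at the start; "moment": the same for the moment, N m; "width": finger opening in m; "gripper_force": force on a finger pad.
Only numpy, scipy, OpenCV 4.12 (cv2) and the standard library are available. Lean on these libraries where they do the work, as an engineer would, in place of code of your own. Each camera call takes 0.05 s, during which the arm holds its last target. There are 200 camera calls.

### The job

Hang the small steel caddy on the rack's round rail: push its hook squarely down onto the rail, between the rack's sides, until the spring latch has folded back and snapped shut behind the rail. Then, still holding it, pull the caddy straight up until the closed latch stops it against the rail, to prove that it holds; lower it again, let go, and leave the caddy hanging upright and still. Do not shift the paint tin or the sanding block.

Things in the scene. Friction and masses are not known exactly. Their poses are not given: they have to be found in the camera images.
- hook_grip (a point): Middle of the caddy's crown lug, its topmost part: an upright dark steel plate 52 mm (x) by 16 mm (y) by 50 mm high, to be pinched across its 16 mm. 176 mm above the caddy's underside, 25 mm below the lug's top. Axes: z up; y lies along the rail when hung; x points from the shank (robot's side) to the hook's free tip (far side), within 0.2 rad of world x at the start.
- hook_seat (a point): Where the rail's axis lies in the hook when fully seated, 34 mm straight below hook_grip, same axes. The hook is an upside-down U of 16 mm plate, open downward, 28 mm wide inside (x from -14 to 14 mm). On its -x side the shank runs on down to the tray; on its +x side is the free tip leg, flared outward at its end.
- hook_tip (a point): Lower end of the hook's free tip leg: 27 mm along x and 59 mm below hook_seat. The tray's rim lies 43 mm lower. Through this gap, open toward +x, the rail comes in under the mouth (best with the rail's axis 81 mm below hook_seat); then the caddy is pushed straight down.
- caddy: The whole caddy (about 0.3 kg): open grey sheet-steel tray 80 mm (x) by 110 mm (y) by 40 mm high with a dark upright and hook, 199 mm high in all. Origin at the centre of the tray's underside, z up. It starts standing on the table, left or right.
- latch (a joint): Sprung latch, rad: 0 = shut (level across the mouth, 38 mm below hook_seat), up to 1.5 = folded up inside against the shank, where it is hinged. Steel bar 30 x 12 x 5 mm. The rail folds it with 5 to 8 N, and it snaps shut when the rail is within a few mm of the seat. It cannot open downward: the rail then has about 28 mm of play up and down.
- rail_mid (a point): Middle of the rail's axis, 170 mm above the table. The rail is a fixed level steel bar of 14 mm diameter along the rack's y, 300 mm long between the rack's sides. Axes as the rack's, which is turned by up to 0.15 rad.
- rack: Fixed plywood rack, origin below rail_mid, x away from the robot. Sides: inner faces at y = +-150 mm, x from -14 to 161 mm, 390 mm high. A shelf board (390 to 408 mm high) covers it from right above the rail (x = 0) backward, so no tool pointing straight down fits; one leaning back to the robot by 35 to 40 degrees does. Free below the rail to x = 140 mm.
- tin: Bystander: paint tin, 102 mm in diameter, 120 mm high, origin at its underside; it stands on the other side of the table from the caddy.
- block: Bystander: wooden sanding block, 97 x 125 x 36 mm, lying in front of the rack, origin at its underside.
Not all that is in view belongs to the job. Leave any purple or red look-alike of the caddy alone.

How it is judged:
By the outcome, as a careful person would: the job done as asked, in the order asked, and still so for the second after the job is handed in, with the robot touching nothing.
It also fails if it takes over 51 s, if anything falls off the work surface, if the arm or the gripper's body presses on something with over 40 N, if the wrist force passes 120 N, or if a joint passes its speed limit or range.

## Working session

There is one attempt and no reset: what is moved stays moved. The work goes in short steps, Python scripts to look and compute and a tool call to move; the robot and the scene stay as the last step left them, time stands still between calls to the robot, and variables do not carry over. Pictures are saved under pics/ and viewed, at most 10 in all, crops included, and the job is handed in when it is done.

Besides the shell and the picture viewer there is one more tool, called after "Call:" in YAML: its name, and indented under it one key for each argument. jog_arm: Moves the arm, as the interface text tells. Its arguments: {"type":"object","properties":{"targets":{"type":"array","items":{"type":"object","properties":{"dx":{"type":"number"},"dy":{"type":"number"},"dz":{"type":"number"},"rx":{"type":"number"},"ry":{"type":"number"},"rz":{"type":"number"},"gripper":{"type":"number"}}}},"force":{"type":"number"}},"required":["targets"]}

```bash
ls; mkdir -p pics; cat > h.py <<'E'
import numpy as np, cv2
from station import arm
from scipy.spatial.transform import Rotation as R
def grab(n):
    f=arm.grab_frame(n); np.savez(f'/tmp/{n}.npz',**f); return f
def save(f,name,crop=None,s=1):
    im=f['frame'][:,:,::-1]
    if crop: im=im[crop[1]:crop[3],crop[0]:crop[2]]
    cv2.imwrite('pics/'+name,cv2.resize(im,None,fx=s,fy=s,interpolation=cv2.INTER_CUBIC))
def cloud(f):
    z=f['z_map']; v,u=np.mgrid[:z.shape[0],:z.shape[1]]
    P=np.stack([(u-f['cx'])/f['fx']*z,(v-f['cy'])/f['fy']*z,z],-1)
    V=np.array(f['view']); return (P-V[:3,3])@V[:3,:3]
E
python3 - <<'E'
from h import *
a=grab('scene');b=grab('top')
save(a,'s0.png',s=1.4);save(b,'t0.png',s=1.4)
for f in(a,b): print(f['fx'],f['cx'],f['cy'],np.round(f['view'],3).tolist())
s=arm.get_state();print(s)
E
```

```text
pics
476.66814643819663 280.7722154500006 211.3612415552702 [[0.911, -0.413, -0.004, -0.429], [-0.289, -0.632, -0.719, 0.199], [0.295, 0.656, -0.695, 1.109], [0.0, 0.0, 0.0, 1.0]]
487.48016561122716 284.6581878323351 212.60219645883086 [[-0.013, -1.0, 0.026, -0.032], [-0.989, 0.009, -0.149, 0.487], [0.149, -0.028, -0.988, 1.378], [0.0, 0.0, 0.0, 1.0]]
{'t': 0.1, 'q': array([ 1.55708534e+00,  3.59309657e-01,  1.11639311e-02, -3.21371259e-04,
       -1.22407338e+00, -2.88075713e-01]), 'qd': array([-0.00073542, -0.00098529,  0.00160829,  0.001985  ,  0.00062284,
       -0.00069209]), 'joint_efforts': array([-1.08402783e-03, -5.84161377e+01,  2.93752563e+01,  7.01543793e+00,
        1.01608696e-02, -5.58239594e-05]), 'eef_pos': array([0.20053783, 0.6440902 , 0.23372352]), 'ee_rot': array([ 3.14014266e+00, -1.14583715e-04, -3.01896038e-01]), 'force': array([-0.11011431,  0.28421512,  0.2545296 ]), 'moment': array([ 0.00325665,  0.01088044, -0.04792959]), 'gripper_force': 0.0, 'width': 0.08741522399308946}
```

View pics/s0.png

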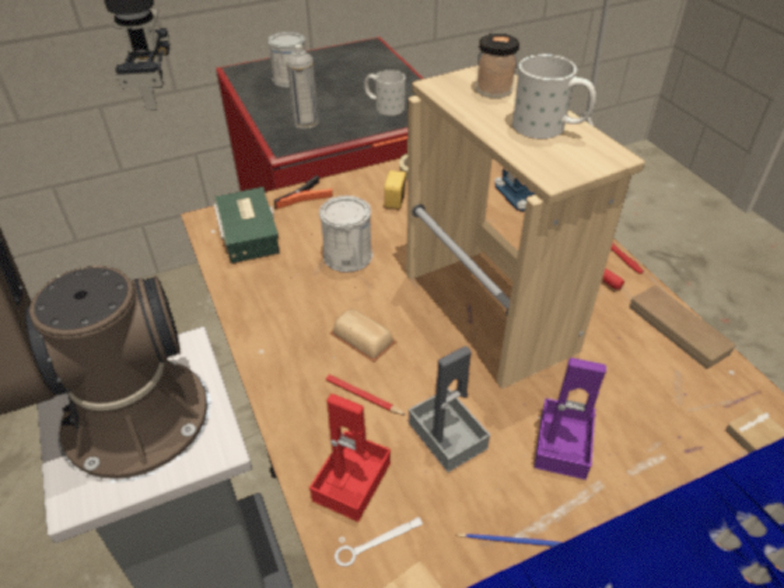

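View pics/t0.png

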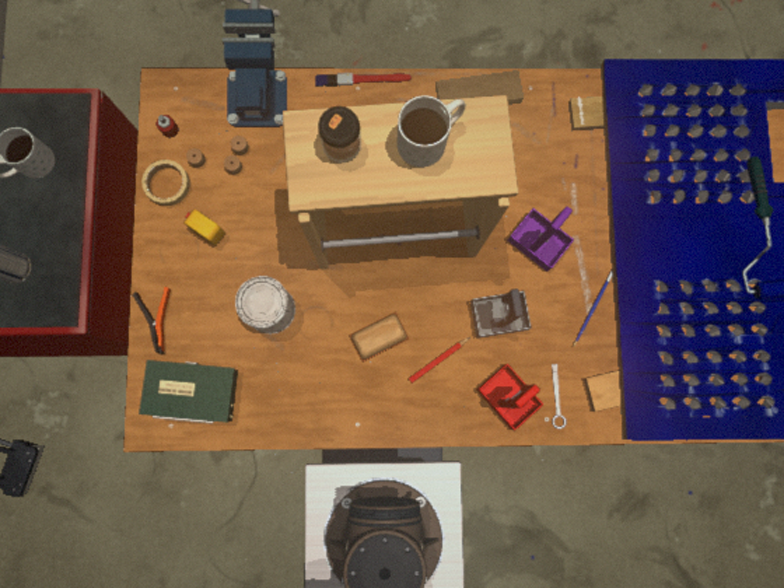

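The candidates are the grey/dark caddy at scene (450,405) and top (500,313), the red one at scene (347,455), and the purple one at scene (572,420). The description fits the grey tray with the dark hook, right of the robot's centre. The block is at scene (362,334), the tin at (346,232), and the rail runs from (417,210) to (507,303).

```bash
python3 - <<'E'
from h import *
a=dict(np.load('/tmp/scene.npz'));b=dict(np.load('/tmp/top.npz'))
save(a,'c0.png',(270,230,380,345),5)
A=cloud(a);B=cloud(b)
print('table z',np.median(A[240:260,200:215,2]),np.median(B[260:280,200:230,2]))
# rail in both
for n,C,f,box in(('s',A,a,(298,148,365,222)),('t',B,b,(232,150,342,178))):
    x0,y0,x1,y1=box;P=C[y0:y1,x0:x1].reshape(-1,3)
    m=(abs(P[:,2]-.172)<.012)&(P[:,0]>.3)&(P[:,0]<.9);P=P[m]
    z=np.percentile(P[:,2],95)
    vy=np.polyfit(P[:,1],P[:,0],1);print(n,'rail',len(P),vy,np.arctan(vy[0]),P[:,1].min(),P[:,1].max(),z,P[:,0].mean(),P[:,1].mean())
# caddy
for n,C,f,box in(('s',A,a,(285,240,355,335)),('t',B,b,(330,200,385,245))):
    x0,y0,x1,y1=box;P=C[y0:y1,x0:x1].reshape(-1,3)
    for lo,hi in((.15,.21),(.19,.21),(.03,.046)):
        Q=P[(P[:,2]>lo)&(P[:,2]<hi)]
        if len(Q)<5: continue
        r=cv2.minAreaRect((Q[:,:2]*1000).astype(np.float32))
        print(n,lo,len(Q),np.round(Q.mean(0),4),np.round(r[0],1),np.round(r[1],1),r[2],Q[:,2].max())
# tin, block, rack shelf
for n,c,lo,hi in(('tin',(165,190,212,240),.1,.13),('block',(245,220,295,260),.025,.045),('shelf',(200,70,370,150),.39,.42)):
    x0,y0,x1,y1=c;P=B[y0:y1,x0:x1].reshape(-1,3);Q=P[(P[:,2]>lo)&(P[:,2]<hi)]
    r=cv2.minAreaRect((Q[:,:2]*1000).astype(np.float32));print(n,len(Q),np.round(r[0],0),np.round(r[1],0),r[2])
E
```

```text
table z 0.0006385523244943748 -0.00011657653828503448
s rail 585 [-0.04879642  0.57752122] -0.04875774327930232 -0.191930520522025 0.1157509075094305 0.17922233589233216 0.5794561449335226 -0.0396529177598422
t rail 603 [-0.08772108  0.57837847] -0.08749710682614738 -0.1852513834914545 0.10493756888568512 0.18040639943473183 0.5823818894639746 -0.04563805702285402
s 0.15 505 [ 0.448  -0.2557  0.1819] [ 450.6 -252.1] [53.  17.6] 8.414080619812012 0.2027897096373227
s 0.19 212 [ 0.4493 -0.2533  0.1978] [ 451.2 -252. ] [51.9 17.6] 8.414080619812012 0.2027897096373227
s 0.03 461 [ 0.4481 -0.2601  0.0374] [ 451.6 -250.7] [ 81.8 112.9] 8.295757293701172 0.04546601219505849
t 0.15 195 [ 0.4509 -0.2461  0.1891] [ 452.5 -248.8] [52.  17.8] 8.509154319763184 0.2052493073737954
t 0.19 130 [ 0.4517 -0.248   0.1983] [ 452.5 -249. ] [51.9 17.1] 9.227478981018066 0.2052493073737954
t 0.03 158 [ 0.4485 -0.2469  0.0383] [ 452.5 -248.9] [ 80.  111.7] 8.479053497314453 0.04597661418930125
tin 1115 [470. 233.] [100. 100.] 48.51486587524414
block 617 [410.   5.] [ 53. 101.] 26.35002899169922
shelf 9185 [662. -31.] [176. 365.] 1.7303129434585571
```

View pics/c0.png

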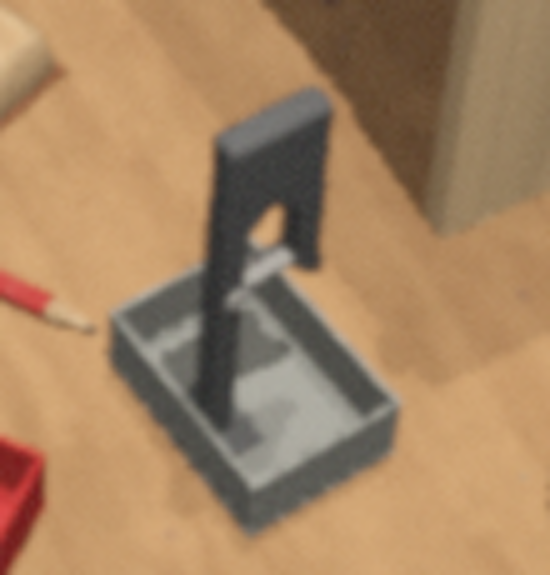

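The crop confirms the grey caddy: the lug's top runs from (225,145) to (320,95), the tip leg is on the far side at (310,260), and the latch is at (265,265). Next I refine the rail, get the wrist camera's mounting, and locate the red caddy.

```bash
python3 - <<'E'
from h import *
a=dict(np.load('/tmp/scene.npz'));b=dict(np.load('/tmp/top.npz'))
A=cloud(a);B=cloud(b)
for n,C in(('s',A),('t',B)):
    P=C.reshape(-1,3)
    m=(abs(P[:,0]-.58)<.05)&(P[:,1]>-.17)&(P[:,1]<.085)&(abs(P[:,2]-.172)<.016);Q=P[m]
    l=cv2.fitLine(Q.astype(np.float32),cv2.DIST_HUBER,0,.001,.001).ravel()
    c=l[3:]; d=l[:3]/l[1]
    print(n,'rail',len(Q),'slope',d[0],d[2],'at y=-.045',c+d*(-.045-c[1]))
    for z0,nm in((.408,'shelf'),):
        m=(abs(P[:,2]-z0)<.006)&(P[:,1]>-.17)&(P[:,1]<.1)&(P[:,0]>.5)&(P[:,0]<.8);Q=P[m]
        bins=np.arange(-.17,.1,.01);E=[(y+.005,Q[(Q[:,1]>=y)&(Q[:,1]<y+.01),0].min()) for y in bins if ((Q[:,1]>=y)&(Q[:,1]<y+.01)).sum()>3]
        E=np.array(E);p=np.polyfit(E[:,0],E[:,1],1);print(' shelf front slope',p,'x@-.045',np.polyval(p,-.045))
    # sides, front edge slab between z .2-.38
    m=(P[:,2]>.2)&(P[:,2]<.38)&(P[:,0]>.54)&(P[:,0]<.6);Q=P[m]
    for s in((-.26,-.15),(.06,.17)):
        q=Q[(Q[:,1]>s[0])&(Q[:,1]<s[1])]
        if len(q): print('  side',len(q),np.percentile(q[:,:2],[2,50,98],axis=0).round(3).tolist())
P=B[255:310,335:392].reshape(-1,3);Q=P[(P[:,2]>.15)&(P[:,2]<.21)];print('red',Q.min(0),Q.max(0))
w=arm.grab_frame('wrist');V=np.array(w['view']);s=arm.get_state()
T=R.from_euler('xyz',s['ee_rot']).as_matrix();cp=-V[:3,:3].T@V[:3,3]
print('cam in tool',T.T@(cp-s['eef_pos']),'axis',T.T@V[2,:3],w['fx'],w['cx'],w['cy'])
E
```

```text
s rail 503 slope -0.074655294 -0.002050033 at y=-.045 [ 0.578796   -0.045       0.17528442]
 shelf front slope [-0.07485     0.57711998] x@-.045 0.5804882313014283
  side 914 [[0.578, -0.207], [0.582, -0.204], [0.599, -0.191]]
  side 1198 [[0.555, 0.109], [0.573, 0.113], [0.599, 0.125]]
t rail 502 slope -0.07559576 -4.118492e-05 at y=-.045 [ 0.58169013 -0.045       0.17534281]
 shelf front slope [-0.07536374  0.57879116] x@-.045 0.5821825318046342
  side 230 [[0.579, -0.203], [0.581, -0.189], [0.599, -0.185]]
  side 214 [[0.555, 0.112], [0.557, 0.115], [0.596, 0.129]]
red [ 0.26040131 -0.28381727  0.15009063] [ 0.3014234  -0.23862767  0.20443336]
cam in tool [ 0.07019364 -0.00124147 -0.15085042] axis [-2.58615669e-01  3.77263750e-04  9.65980224e-01] 325.19226210127806 279.56204738046705 211.08289047919737
```

Rail: yaw ψ≈0.075 rad, midpoint ≈(0.581,-0.040). Caddy grip: (0.452,-0.250,0.176), yaw ≈0.147. I'll use a half-turned grasp, which keeps the camera on the robot's side and away from the shelf, with 38° of lean.

```bash
cat >> h.py <<'E'
def rot(yaw,lean):
    s,c=np.sin(lean),np.cos(lean)
    return R.from_euler('z',yaw)*R.from_matrix(np.array([[-c,0,s],[0,1,0],[-s,0,-c]]))
def tcp(grip,yaw,lean,back=0): # TCP pose for grasp point at grip, retracted by back
    r=rot(yaw,lean); return np.array(grip)+r.apply([0,0,.011-back]),r
def delta(p0,r0,p1,r1):
    d=r0.inv().apply(np.array(p1)-p0)*1000; w=(r0.inv()*r1).as_rotvec()
    print('d',d.round(1),'w',w.round(3),'ang',np.linalg.norm(w).round(2)); return p1,r1
def now():
    s=arm.get_state(); return s['eef_pos'],R.from_euler('xyz',s['ee_rot'])
E
python3 - <<'E'
from h import *
p,r=now()
# world yaw of rot(): x_t points to yaw+pi; start tool yaw -.302 == rot yaw -.302-pi -> 2.84
for q,y,l in (((.40,.42,.33),1.85,0),((.43,.10,.33),.95,.2)): p,r=delta(p,r,np.array(q),rot(y,l))
t,rr=tcp((.452,-.25,.176),.147,.663,.09); print(t); delta(p,r,t,rr)
E
```

```text
d [257.1 154.8 -95.9] w [ 0.001 -0.001  0.99 ] ang 0.99
d [315.9  59.4   0. ] w [ 0.09  -0.186  0.897] ang 0.92
[ 0.40390116 -0.2571219   0.2382638 ]
d [ 317.8 -186.5   29.2] w [ 0.339 -0.438  0.736] ang 0.92
```

Call:
jog_arm:
  targets:
    - {"dx": 32,"dy": 19,"dz": -12,"rz": 0.12}
    - {"dx": 64,"dy": 39,"dz": -24,"rz": 0.245}
    - {"dx": 96,"dy": 58,"dz": -36,"rz": 0.37}
    - {"dx": 128,"dy": 77,"dz": -48,"rz": 0.495}
    - {"dx": 160,"dy": 97,"dz": -60,"rz": 0.62}
    - {"dx": 193,"dy": 116,"dz": -72,"rz": 0.74}
    - {"dx": 225,"dy": 135,"dz": -84,"rz": 0.865}
    - {"dx": 257,"dy": 155,"dz": -96,"rz": 0.99}

```text
invalid input at $.targets[0]: expected keys dx, dy, dz, rx, ry, rz, gripper
```

Call:
jog_arm:
  targets:
    - {"dx": 316,"dy": 59,"dz": 0,"rx": 0.09,"ry": -0.186,"rz": 0.897}
    - {"dx": 316,"dy": 59,"dz": 0,"rx": 0.09,"ry": -0.186,"rz": 0.897}
    - {"dx": 316,"dy": 59,"dz": 0,"rx": 0.09,"ry": -0.186,"rz": 0.897}
    - {"dx": 316,"dy": 59,"dz": 0,"rx": 0.09,"ry": -0.186,"rz": 0.897}
    - {"dx": 316,"dy": 59,"dz": 0,"rx": 0.09,"ry": -0.186,"rz": 0.897}
    - {"dx": 316,"dy": 59,"dz": 0,"rx": 0.09,"ry": -0.186,"rz": 0.897}
    - {"dx": 316,"dy": 59,"dz": 0,"rx": 0.09,"ry": -0.186,"rz": 0.897}
    - {"dx": 316,"dy": 59,"dz": 0,"rx": 0.09,"ry": -0.186,"rz": 0.897}

```text
invalid input at $.targets[0]: expected keys dx, dy, dz, rx, ry, rz, gripper
```

```bash
python3 - <<'E'
from h import *
p,r=now();s=arm.get_state();print(s['t'],p,s['q'].round(2),s['force'].round(1))
t,rr=tcp((.452,-.25,.176),.147,.663,.09); print(t); delta(p,r,t,rr)
E
```

```text
0.15 [0.20058021 0.64415772 0.23386729] [ 1.56  0.36  0.01 -0.   -1.22 -0.29] [-0.5 -0.2  0.1]
[ 0.40390116 -0.2571219   0.2382638 ]
d [462.1 800.1  -3.4] w [ 0.882 -0.203  2.563] ang 2.72
```

Both calls were refused because each row needs all seven keys, so nothing moved. I'll resend.

Call:
jog_arm:
  targets:
    - {"dx": 32,"dy": 19,"dz": -12,"rx": 0,"ry": 0,"rz": 0.12,"gripper": 0}
    - {"dx": 64,"dy": 39,"dz": -24,"rx": 0,"ry": 0,"rz": 0.245,"gripper": 0}
    - {"dx": 96,"dy": 58,"dz": -36,"rx": 0,"ry": 0,"rz": 0.37,"gripper": 0}
    - {"dx": 128,"dy": 77,"dz": -48,"rx": 0,"ry": 0,"rz": 0.495,"gripper": 0}
    - {"dx": 160,"dy": 97,"dz": -60,"rx": 0,"ry": 0,"rz": 0.62,"gripper": 0}
    - {"dx": 193,"dy": 116,"dz": -72,"rx": 0,"ry": 0,"rz": 0.74,"gripper": 0}
    - {"dx": 225,"dy": 135,"dz": -84,"rx": 0,"ry": 0,"rz": 0.865,"gripper": 0}
    - {"dx": 257,"dy": 155,"dz": -96,"rx": 0,"ry": 0,"rz": 0.99,"gripper": 0}

```text
t: 0.82
eef_pos: [0.4008, 0.4185, 0.3311]
ee_rot: [3.141, -0.0, -1.298]
force: [1.1, 0.5, -0.0]
width: 0.0875
gripper_force: 0.0
```

Call:
jog_arm:
  targets:
    - {"dx": 40,"dy": 8,"dz": 0,"rx": 0.011,"ry": -0.023,"rz": 0.112,"gripper": 0}
    - {"dx": 79,"dy": 15,"dz": 0,"rx": 0.022,"ry": -0.046,"rz": 0.224,"gripper": 0}
    - {"dx": 119,"dy": 22,"dz": 0,"rx": 0.034,"ry": -0.07,"rz": 0.336,"gripper": 0}
    - {"dx": 158,"dy": 30,"dz": 0,"rx": 0.045,"ry": -0.093,"rz": 0.448,"gripper": 0}
    - {"dx": 198,"dy": 37,"dz": 0,"rx": 0.056,"ry": -0.116,"rz": 0.56,"gripper": 0}
    - {"dx": 237,"dy": 45,"dz": 0,"rx": 0.067,"ry": -0.14,"rz": 0.673,"gripper": 0}
    - {"dx": 277,"dy": 52,"dz": 0,"rx": 0.079,"ry": -0.163,"rz": 0.785,"gripper": 0}
    - {"dx": 316,"dy": 59,"dz": 0,"rx": 0.09,"ry": -0.186,"rz": 0.897,"gripper": 0}

```text
t: 1.48
eef_pos: [0.4296, 0.0981, 0.3308]
ee_rot: [-3.142, 0.202, -2.197]
force: [1.7, -0.1, -0.2]
width: 0.0879
gripper_force: 0.0
```

```bash
python3 - <<'E'
from h import *
p,r=now();s=arm.get_state();print(s['t'],p,s['q'].round(2),s['force'].round(1))
t,rr=tcp((.452,-.25,.176),.147,.663,.09); print(t); delta(p,r,t,rr)
E
```

```text
1.4833 [0.42956187 0.09807207 0.33084144] [ 0.61 -0.19 -0.37 -0.07 -1.2  -1.22] [ 1.7 -0.1 -0.2]
[ 0.40390116 -0.2571219   0.2382638 ]
d [ 315.3 -187.3   30. ] w [ 0.337 -0.436  0.731] ang 0.92
```

Call:
jog_arm:
  targets:
    - {"dx": 40,"dy": -23,"dz": 4,"rx": 0.042,"ry": -0.055,"rz": 0.091,"gripper": 0}
    - {"dx": 79,"dy": -47,"dz": 7,"rx": 0.084,"ry": -0.109,"rz": 0.183,"gripper": 0}
    - {"dx": 118,"dy": -70,"dz": 11,"rx": 0.126,"ry": -0.164,"rz": 0.274,"gripper": 0}
    - {"dx": 158,"dy": -94,"dz": 15,"rx": 0.168,"ry": -0.218,"rz": 0.366,"gripper": 0}
    - {"dx": 197,"dy": -117,"dz": 19,"rx": 0.21,"ry": -0.272,"rz": 0.457,"gripper": 0}
    - {"dx": 236,"dy": -140,"dz": 22,"rx": 0.253,"ry": -0.327,"rz": 0.548,"gripper": 0}
    - {"dx": 276,"dy": -164,"dz": 26,"rx": 0.295,"ry": -0.381,"rz": 0.64,"gripper": 0}
    - {"dx": 315,"dy": -187,"dz": 30,"rx": 0.337,"ry": -0.436,"rz": 0.731,"gripper": 0}

```text
t: 2.15
eef_pos: [0.4086, -0.2072, 0.2515]
ee_rot: [-3.133, 0.651, -2.965]
force: [0.6, 0.2, -0.2]
width: 0.0878
gripper_force: 0.0
```

```bash
python3 - <<'E'
from h import *
p,r=now();s=arm.get_state();print(s['t'],p,s['q'].round(2),s['force'].round(1))
for b in (.09,.0):
  t,rr=tcp((.452,-.25,.176),.147,.663,b); print(t); delta(p,r,t,rr)
w=grab('wrist');save(w,'w1.png',s=1.4)
E
```

```text
2.15 [ 0.40863721 -0.20719836  0.2515321 ] [-0.32 -0.26 -0.6  -0.46 -0.69 -0.8 ] [ 0.6  0.2 -0.2]
[ 0.40390116 -0.2571219   0.2382638 ]
d [ 18.7 -48.3   2.8] w [ 0.01  -0.012  0.024] ang 0.03
[ 0.45869731 -0.24900834  0.16733036]
d [ 17.7 -49.2  92.8] w [ 0.01  -0.012  0.024] ang 0.03
```

View pics/w1.png

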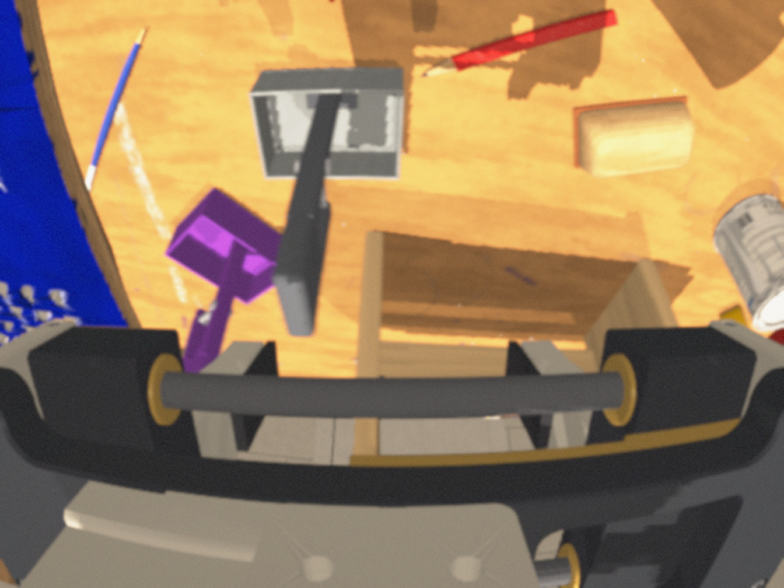

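The wrist view shows the lug at about (300,290), left of the finger gap, which is centred near x≈390. That agrees with the 48 mm still to go in y. I'll shift sideways first and then check.

Call:
jog_arm:
  targets:
    - {"dx": 9,"dy": -24,"dz": 1,"rx": 0.005,"ry": -0.006,"rz": 0.012,"gripper": 0}
    - {"dx": 18,"dy": -48,"dz": 3,"rx": 0.01,"ry": -0.012,"rz": 0.024,"gripper": 0}
    - {"dx": 18,"dy": -48,"dz": 3,"rx": 0.01,"ry": -0.012,"rz": 0.024,"gripper": 0}
    - {"dx": 18,"dy": -48,"dz": 3,"rx": 0.01,"ry": -0.012,"rz": 0.024,"gripper": 0}
    - {"dx": 18,"dy": -48,"dz": 3,"rx": 0.01,"ry": -0.012,"rz": 0.024,"gripper": 0}
    - {"dx": 18,"dy": -48,"dz": 3,"rx": 0.01,"ry": -0.012,"rz": 0.024,"gripper": 0}
    - {"dx": 18,"dy": -48,"dz": 3,"rx": 0.01,"ry": -0.012,"rz": 0.024,"gripper": 0}
    - {"dx": 18,"dy": -48,"dz": 3,"rx": 0.01,"ry": -0.012,"rz": 0.024,"gripper": 0}

```text
t: 2.87
eef_pos: [0.4062, -0.2535, 0.2386]
ee_rot: [3.141, 0.659, -2.987]
force: [-0.0, -0.6, -0.0]
width: 0.0876
gripper_force: 0.0
```

```bash
python3 - <<'E'
from h import *
p,r=now();s=arm.get_state();print(s['t'],p,s['q'].round(2),s['force'].round(1))
for b in (.09,.0):
  t,rr=tcp((.452,-.25,.176),.147,.663,b); delta(p,r,t,rr)
w=grab('wrist');save(w,'w2.png',s=1.4)
# fisheye cloud -> lug
z=w['z_map'];v,u=np.mgrid[:z.shape[0],:z.shape[1]]
a=(u-w['cx'])/w['fx'];b=(v-w['cy'])/w['fy'];th=np.hypot(a,b)+1e-9;k=np.tan(th)/th
P=np.stack([a*k*z,b*k*z,z],-1);V=np.array(w['view']);P=((P-V[:3,3])@V[:3,:3])[(z>0)&(th<1.3)]
for lo,hi in((.19,.21),(.165,.21),(.03,.046)):
  Q=P[(P[:,2]>lo)&(P[:,2]<hi)&(abs(P[:,0]-.45)<.08)&(abs(P[:,1]+.25)<.08)]
  if len(Q)>5:
    c=cv2.minAreaRect((Q[:,:2]*1000).astype(np.float32));print(lo,len(Q),np.round(c[0],1),np.round(c[1],1),c[2],Q[:,2].max())
E
```

```text
2.8667 [ 0.40623022 -0.25352473  0.23864893] [-0.52 -0.16 -0.52 -0.59 -0.76 -0.56] [-0.  -0.6 -0. ]
d [ 2.5 -3.2 -1.4] w [ 0.005 -0.004  0.006] ang 0.01
d [ 2.2 -3.7 88.6] w [ 0.005 -0.004  0.006] ang 0.01
0.19 1097 [ 451.1 -248.2] [50.4 15.9] 8.353890419006348 0.2009648755646842
0.165 1776 [ 451.1 -248.2] [50.4 16. ] 8.449806213378906 0.2009648755646842
0.03 2051 [ 453.  -247.9] [ 81.6 110.5] 8.601840019226074 0.045954842823829674
```

View pics/w2.png

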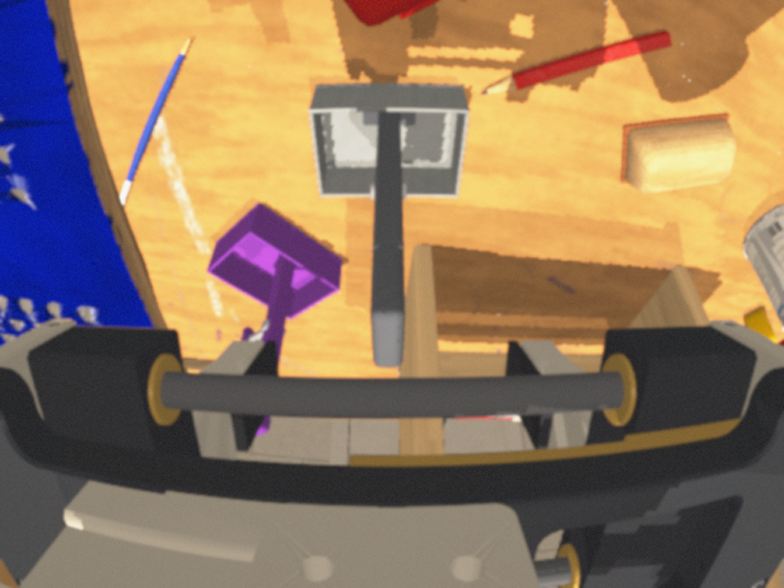

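The lug, at (388,335), is now centred between the fingers. From nearby it measures (0.4515,-0.2485), yaw 0.148. I'll move in and close.

Call:
jog_arm:
  targets:
    - {"dx": 1,"dy": -1.5,"dz": 15,"rx": 0.003,"ry": -0.002,"rz": 0.003,"gripper": 0}
    - {"dx": 2,"dy": -2.5,"dz": 32,"rx": 0.005,"ry": -0.004,"rz": 0.006,"gripper": 0}
    - {"dx": 2,"dy": -2.5,"dz": 50,"rx": 0.005,"ry": -0.004,"rz": 0.006,"gripper": 0}
    - {"dx": 2,"dy": -2.5,"dz": 68,"rx": 0.005,"ry": -0.004,"rz": 0.006,"gripper": 0}
    - {"dx": 2,"dy": -2.5,"dz": 82,"rx": 0.005,"ry": -0.004,"rz": 0.006,"gripper": 0}
    - {"dx": 2,"dy": -2.5,"dz": 88,"rx": 0.005,"ry": -0.004,"rz": 0.006,"gripper": 0}
    - {"dx": 2,"dy": -2.5,"dz": 88,"rx": 0.005,"ry": -0.004,"rz": 0.006,"gripper": 0}
    - {"dx": 2,"dy": -2.5,"dz": 88,"rx": 0.005,"ry": -0.004,"rz": 0.006,"gripper": 0}

```text
t: 3.58
eef_pos: [0.4579, -0.249, 0.1676]
ee_rot: [3.14, 0.662, -2.997]
force: [0.6, 0.5, 0.3]
width: 0.0878
gripper_force: 0.0
```

```bash
python3 - <<'E'
from h import *
p,r=now();s=arm.get_state();print(s['t'],p,s['ee_rot'],s['q'].round(2),s['force'].round(1))
t,rr=tcp((.4515,-.2485,.176),.148,.663,0); delta(p,r,t,rr)
E
```

```text
3.5833 [ 0.4579414  -0.24900909  0.16757767] [ 3.14029109  0.66239162 -2.99698486] [-0.47 -0.   -0.54 -0.7  -0.59 -0.46] [0.6 0.5 0.3]
d [-0.2  1.5  0.5] w [-0.001 -0.001 -0.003] ang 0.0
```

Within 1.5 mm, so I'll close with 40 N.

Call:
jog_arm:
  targets:
    - {"dx": 0,"dy": 1.5,"dz": 0.5,"rx": 0,"ry": 0,"rz": -0.003,"gripper": 0.6}
    - {"dx": 0,"dy": 1.5,"dz": 0.5,"rx": 0,"ry": 0,"rz": -0.003,"gripper": 1}
    - {"dx": 0,"dy": 1.5,"dz": 0.5,"rx": 0,"ry": 0,"rz": -0.003,"gripper": 1}
    - {"dx": 0,"dy": 1.5,"dz": 0.5,"rx": 0,"ry": 0,"rz": -0.003,"gripper": 1}
    - {"dx": 0,"dy": 1.5,"dz": 0.5,"rx": 0,"ry": 0,"rz": -0.003,"gripper": 1}
    - {"dx": 0,"dy": 1.5,"dz": 0.5,"rx": 0,"ry": 0,"rz": -0.003,"gripper": 1}
    - {"dx": 0,"dy": 1.5,"dz": 0.5,"rx": 0,"ry": 0,"rz": -0.003,"gripper": 1}
    - {"dx": 0,"dy": 1.5,"dz": 0.5,"rx": 0,"ry": 0,"rz": -0.003,"gripper": 1}
  force: 40

```text
t: 4.25
eef_pos: [0.4579, -0.2479, 0.167]
ee_rot: [-3.141, 0.663, -2.994]
force: [-0.1, -0.4, -1.1]
width: 0.04
gripper_force: 0.0
```

```bash
python3 - <<'E'
from h import *
p,r=now();s=arm.get_state();print(s['t'],p,s['ee_rot'],s['width'],s['gripper_force'],s['force'].round(1))
g=p+r.apply([0,0,-.011]);print('grip',g)
# lift to .30 then to front of rail
t=p+np.array([0,0,.125]);a=delta(p,r,t,r)
# pregrip: 85 mm before rail mid in rack x, aligned
ps=.075; u=np.array([np.cos(ps),np.sin(ps),0])
m=np.array([.581,-.040,0])
lean=s['ee_rot'][1]
q,rr=tcp(m-u*.085+[0,0,.287],ps,lean); print(q); delta(t,r,q,rr)
E
```

```text
4.25 [ 0.45792014 -0.24786396  0.16699346] [-3.14053763  0.66268805 -2.99437921] 0.03997057757017109 0.0 [-0.1 -0.4 -1.1]
grip [ 0.45122402 -0.24884517  0.17566521]
d [-76.9  -0.1 -98.5] w [0. 0. 0.] ang 0.0
[ 0.50298755 -0.04586193  0.27832825]
d [-50.1 193.3  56.2] w [0.043 0.    0.057] ang 0.07
```

Still closing, so I'll hold.

Call:
jog_arm:
  targets:
    - {"dx": 0,"dy": 0,"dz": 0,"rx": 0,"ry": 0,"rz": 0,"gripper": 1}
    - {"dx": 0,"dy": 0,"dz": 0,"rx": 0,"ry": 0,"rz": 0,"gripper": 1}
    - {"dx": 0,"dy": 0,"dz": 0,"rx": 0,"ry": 0,"rz": 0,"gripper": 1}
    - {"dx": 0,"dy": 0,"dz": 0,"rx": 0,"ry": 0,"rz": 0,"gripper": 1}
    - {"dx": 0,"dy": 0,"dz": 0,"rx": 0,"ry": 0,"rz": 0,"gripper": 1}
    - {"dx": 0,"dy": 0,"dz": 0,"rx": 0,"ry": 0,"rz": 0,"gripper": 1}
    - {"dx": 0,"dy": 0,"dz": 0,"rx": 0,"ry": 0,"rz": 0,"gripper": 1}
    - {"dx": 0,"dy": 0,"dz": 0,"rx": 0,"ry": 0,"rz": 0,"gripper": 1}
  force: 40

```text
t: 4.92
eef_pos: [0.458, -0.2478, 0.1669]
ee_rot: [-3.141, 0.663, -2.994]
force: [0.3, -0.7, -1.9]
width: 0.0158
gripper_force: 40.0
```

Call:
jog_arm:
  targets:
    - {"dx": -5,"dy": 0,"dz": -6,"rx": 0,"ry": 0,"rz": 0,"gripper": 1}
    - {"dx": -15,"dy": 0,"dz": -19,"rx": 0,"ry": 0,"rz": 0,"gripper": 1}
    - {"dx": -28,"dy": 0,"dz": -36,"rx": 0,"ry": 0,"rz": 0,"gripper": 1}
    - {"dx": -41,"dy": 0,"dz": -53,"rx": 0,"ry": 0,"rz": 0,"gripper": 1}
    - {"dx": -54,"dy": 0,"dz": -70,"rx": 0,"ry": 0,"rz": 0,"gripper": 1}
    - {"dx": -67,"dy": 0,"dz": -86,"rx": 0,"ry": 0,"rz": 0,"gripper": 1}
    - {"dx": -75,"dy": 0,"dz": -96,"rx": 0,"ry": 0,"rz": 0,"gripper": 1}
    - {"dx": -77,"dy": 0,"dz": -98.5,"rx": 0,"ry": 0,"rz": 0,"gripper": 1}

```text
t: 5.58
eef_pos: [0.4584, -0.2478, 0.2942]
ee_rot: [-3.138, 0.665, -2.992]
force: [0.4, 0.2, -2.1]
width: 0.0159
gripper_force: 40.0
```

```bash
python3 - <<'E'
from h import *
p,r=now();s=arm.get_state();print(s['t'],p,s['ee_rot'],s['width'],s['gripper_force'],s['force'].round(1))
ps=.075; u=np.array([np.cos(ps),np.sin(ps),0]); m=np.array([.581,-.040,0])
q,rr=tcp(m-u*.085+[0,0,.287],ps,.6627); delta(p,r,q,rr)
E
```

```text
5.5833 [ 0.45842183 -0.24780208  0.29417767] [-3.13827871  0.66483966 -2.99229102] 0.015892379870046023 39.998103976249695 [ 0.4  0.2 -2.1]
d [-48.5 193.3  57.6] w [0.042 0.002 0.059] ang 0.07
```

Call:
jog_arm:
  targets:
    - {"dx": -3,"dy": 13,"dz": 4,"rx": 0.003,"ry": 0,"rz": 0.004,"gripper": 1}
    - {"dx": -10,"dy": 40,"dz": 12,"rx": 0.009,"ry": 0,"rz": 0.012,"gripper": 1}
    - {"dx": -18,"dy": 72,"dz": 21,"rx": 0.016,"ry": 0.001,"rz": 0.022,"gripper": 1}
    - {"dx": -26,"dy": 104,"dz": 31,"rx": 0.023,"ry": 0.001,"rz": 0.032,"gripper": 1}
    - {"dx": -34,"dy": 136,"dz": 40,"rx": 0.03,"ry": 0.001,"rz": 0.042,"gripper": 1}
    - {"dx": -42,"dy": 168,"dz": 50,"rx": 0.037,"ry": 0.002,"rz": 0.051,"gripper": 1}
    - {"dx": -47,"dy": 187,"dz": 56,"rx": 0.041,"ry": 0.002,"rz": 0.057,"gripper": 1}
    - {"dx": -48.5,"dy": 193,"dz": 57.6,"rx": 0.042,"ry": 0.002,"rz": 0.059,"gripper": 1}

```text
t: 6.25
eef_pos: [0.4942, -0.0852, 0.2766]
ee_rot: [-3.141, 0.656, -3.068]
force: [0.3, -2.2, -2.1]
width: 0.016
gripper_force: 40.0
```

```bash
python3 - <<'E'
from h import *
p,r=now();s=arm.get_state();print(s['t'],p,s['ee_rot'],s['width'],s['gripper_force'],s['force'].round(1),s['q'].round(2))
a=grab('scene');save(a,'s1.png',(230,60,480,270),3)
A=cloud(a);B=cloud(grab('top'))
ps=.075; u=np.array([np.cos(ps),np.sin(ps),0]); m=np.array([.581,-.040,0])
q,rr=tcp(m-u*.085+[0,0,.287],ps,.6627); delta(p,r,q,rr)
print('grip est',p+r.apply([0,0,-.011]))
# check tray bounds from clouds
for n,C in(('s',A),('t',B)):
    P=C.reshape(-1,3);Q=P[(P[:,2]>.1)&(P[:,2]<.157)&(P[:,0]>.43)&(P[:,0]<.56)&(abs(P[:,1]+.046)<.075)]
    if len(Q)>20:
        c=cv2.minAreaRect((Q[:,:2]*1000).astype(np.float32));print(n,len(Q),np.round(c[0],1),np.round(c[1],1),c[2],np.percentile(Q[:,2],[1,50,99]))
E
```

```text
6.25 [ 0.49417788 -0.08522397  0.27664539] [-3.14055285  0.6555138  -3.06791821] 0.015965270090705627 39.994513392448425 [ 0.3 -2.2 -2.1] [ 0.3  -0.34 -0.93  0.4  -0.36 -2.13]
d [-10.3  38.6   5.7] w [-0.002 -0.007 -0.001] ang 0.01
grip est [ 0.48749    -0.08570612  0.28536547]
s 1175 [485.9 -77.1] [82.5 91.3] 3.500420331954956 [0.11056583 0.12478642 0.15359542]
t 166 [491.1 -47.1] [70.3 38.5] 1.7305892705917358 [0.10680707 0.11431092 0.15202592]
```

View pics/s1.png

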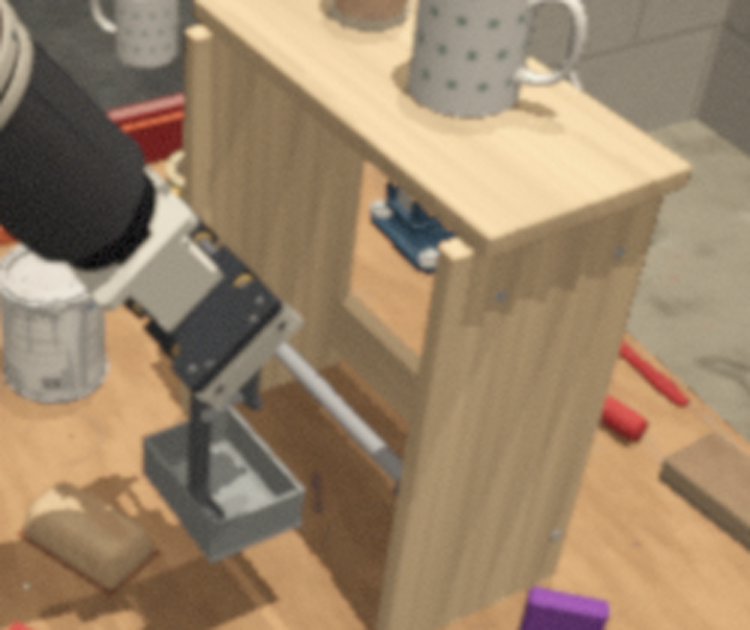

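The picture shows the caddy held upright in front of the rail, with the tray at (225,490) and the rail running (280,350) to (400,480). The move isn't finished because joint speed held it back. I'll finish it at the same height.

Call:
jog_arm:
  targets:
    - {"dx": -3,"dy": 10,"dz": 1.5,"rx": 0,"ry": -0.002,"rz": 0,"gripper": 1}
    - {"dx": -6,"dy": 20,"dz": 3,"rx": -0.001,"ry": -0.004,"rz": 0,"gripper": 1}
    - {"dx": -8,"dy": 30,"dz": 4.5,"rx": -0.002,"ry": -0.006,"rz": -0.001,"gripper": 1}
    - {"dx": -10,"dy": 36,"dz": 5.5,"rx": -0.002,"ry": -0.007,"rz": -0.001,"gripper": 1}
    - {"dx": -10,"dy": 38,"dz": 5.7,"rx": -0.002,"ry": -0.007,"rz": -0.001,"gripper": 1}
    - {"dx": -10,"dy": 38,"dz": 5.7,"rx": -0.002,"ry": -0.007,"rz": -0.001,"gripper": 1}
    - {"dx": -10,"dy": 38,"dz": 5.7,"rx": -0.002,"ry": -0.007,"rz": -0.001,"gripper": 1}
    - {"dx": -10,"dy": 38,"dz": 5.7,"rx": -0.002,"ry": -0.007,"rz": -0.001,"gripper": 1}

```text
t: 7.02
eef_pos: [0.5037, -0.0485, 0.2798]
ee_rot: [-3.141, 0.664, -3.067]
force: [0.7, -1.0, -2.7]
width: 0.0159
gripper_force: 40.0
```

```bash
cat > near.py <<'E'
from h import *
p,r=now();s=arm.get_state();print(s['t'],p,s['ee_rot'].round(3),s['width'],s['force'].round(1),s['q'].round(2))
B=cloud(grab('top'));A=cloud(grab('scene'))
ps=.075; u=np.array([np.cos(ps),np.sin(ps),0]); v=np.array([-np.sin(ps),np.cos(ps),0]);m=np.array([.581,-.040,.17])
g=p+r.apply([0,0,-.011]);d=g-m
print('grip',g.round(4),'rack frame',(np.array([d@u,d@v,d[2]])*1000).round(1))
for n,C in(('s',A),('t',B)):   # points in the caddy's frame as predicted
    yc=s['ee_rot'][2]+np.pi
    L=R.from_euler('z',-yc).apply(C.reshape(-1,3)-g)*1000
    tr=L[(abs(L[:,0])<60)&(abs(L[:,1])<70)&(L[:,2]>-180)&(L[:,2]<-132)]
    if len(tr)>20: print(n,'tray 1-99%',np.percentile(tr,[1,99],axis=0).round(1).tolist(), 'minrect',[np.round(k,1) for k in cv2.minAreaRect(tr[:,:2].astype(np.float32))])
E
python3 near.py; python3 - <<'E'
from h import *
E
```

```text
7.0167 [ 0.50369579 -0.04845101  0.27977214] [-3.141  0.664 -3.067] 0.015872511201166832 [ 0.7 -1.  -2.7] [ 0.37 -0.34 -0.98  0.58 -0.33 -2.36]
grip [ 0.4969 -0.0489  0.2884] rack frame [-84.5  -2.6 118.4]
s tray 1-99% [[-40.2, -58.6, -175.2], [39.8, 52.6, -133.4]] minrect [array([-0.4, -2.6]), array([ 82.2, 115. ]), np.float64(0.2)]
t tray 1-99% [[-28.5, -51.2, -178.0], [41.5, 54.1, -132.6]] minrect [array([ 6. , -0.1]), array([ 72.1, 108.5]), np.float64(0.1)]
```

The caddy sits as predicted in the hand: tray ±40 mm in x, upright. I'll advance 84 mm under the shelf at entry height.

Call:
jog_arm:
  targets:
    - {"dx": -5,"dy": 0,"dz": 5,"rx": 0,"ry": 0,"rz": 0,"gripper": 1}
    - {"dx": -14,"dy": 0,"dz": 12,"rx": 0,"ry": 0,"rz": 0,"gripper": 1}
    - {"dx": -24,"dy": 0,"dz": 21,"rx": 0,"ry": 0,"rz": 0,"gripper": 1}
    - {"dx": -34,"dy": 0,"dz": 29,"rx": 0,"ry": 0,"rz": 0,"gripper": 1}
    - {"dx": -45,"dy": 0,"dz": 38,"rx": 0,"ry": 0,"rz": 0,"gripper": 1}
    - {"dx": -55,"dy": 0,"dz": 47,"rx": 0,"ry": 0,"rz": 0,"gripper": 1}
    - {"dx": -62,"dy": 0,"dz": 53,"rx": 0,"ry": 0,"rz": 0,"gripper": 1}
    - {"dx": -64.5,"dy": 0,"dz": 54.7,"rx": 0,"ry": 0,"rz": 0,"gripper": 1}

```text
t: 7.78
eef_pos: [0.5896, -0.0417, 0.2765]
ee_rot: [-3.14, 0.664, -3.067]
force: [-0.2, -0.3, -3.5]
width: 0.0162
gripper_force: 40.0
```

```bash
python3 near.py; python3 - <<'E'
from h import *
a=dict(np.load('/tmp/scene.npz'));save(a,'s2.png',(270,110,400,240),5)
P=cloud(a).reshape(-1,3)
m=(abs(P[:,0]-.58)<.03)&(abs(P[:,2]-.172)<.014)&(P[:,1]<-.11)&(P[:,1]>-.175);Q=P[m];print('rail right',len(Q),Q.mean(0))
E
```

```text
7.7833 [ 0.5896417  -0.04166281  0.2764617 ] [-3.14   0.664 -3.067] 0.01617171889642737 [-0.2 -0.3 -3.5] [ 0.29 -0.15 -0.87  0.6  -0.23 -2.33]
grip [ 0.5829 -0.0422  0.2851] rack frame [  1.7  -2.3 115.1]
s tray 1-99% [[-41.0, -58.9, -174.4], [39.4, 52.2, -133.0]] minrect [array([-0.3, -3. ]), array([ 84. , 114.3]), np.float64(0.3)]
t tray 1-99% [[-38.8, 37.7, -178.0], [39.6, 53.3, -133.0]] minrect [array([ 0.4, 45.1]), array([16. , 79.3]), np.float64(88.8)]
rail right 150 [ 0.58616899 -0.14261545  0.17520243]
```

View pics/s2.png

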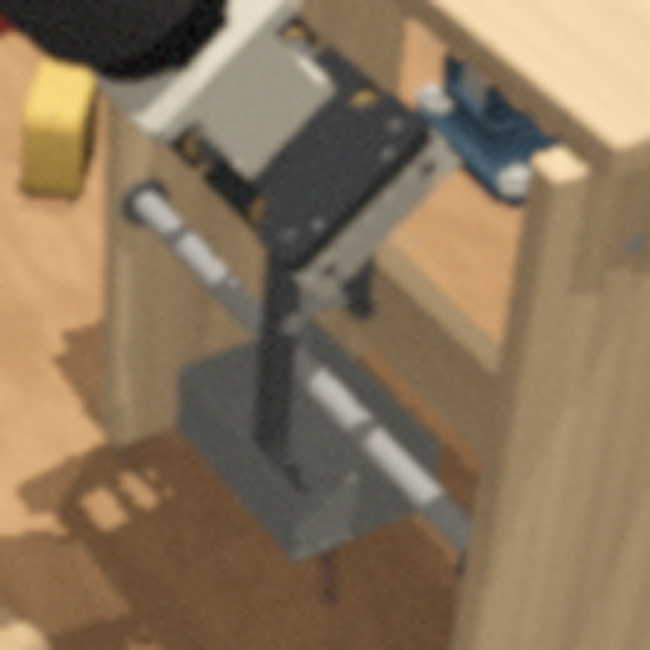

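The rail now lies between the shank and the tip leg, crossing the shank at about (290,340). q5 is small, so before pushing down I'll check that the joints have room for it with a quick linear fit of the arm geometry.

```bash
cat > kin.py <<'E'
from h import *
from scipy.optimize import least_squares
D=[([.20053783,.6440902,.23372352],[3.14014,-.0001,-.301896],[1.55708,.35931,.01116,-.0003,-1.22407,-.28808]),
([.42956,.09807,.33084],[-3.142,.202,-2.197],[.61,-.19,-.37,-.07,-1.2,-1.22]),
([.40863721,-.20719836,.2515321],[-3.133,.651,-2.965],[-.32,-.26,-.6,-.46,-.69,-.8]),
([.40623,-.253525,.238649],[3.141,.659,-2.987],[-.52,-.16,-.52,-.59,-.76,-.56]),
([.4579414,-.24900909,.16757767],[3.14029,.66239,-2.99698],[-.47,0,-.54,-.7,-.59,-.46]),
([.49418,-.085224,.276645],[-3.14055,.65551,-3.06792],[.3,-.34,-.93,.4,-.36,-2.13]),
([.50369579,-.04845101,.27977214],[-3.141,.664,-3.067],[.37,-.34,-.98,.58,-.33,-2.36]),
([.5896417,-.04166281,.2764617],[-3.14,.664,-3.067],[.29,-.15,-.87,.6,-.23,-2.33])]
A=[];b=[]
for p,e,q in D:
    zt=R.from_euler('z',-q[0]).apply(R.from_euler('xyz',e).apply([0,0,1])); x=R.from_euler('z',-q[0]).apply(p); be=q[1]-q[2]
    A+=[[np.sin(q[1]),np.cos(be),0,zt[0],1,0],[0,0,0,zt[1],0,1],[np.cos(q[1]),-np.sin(be),1,zt[2],0,0]];b+=list(x)
S,res,rk,sv=np.linalg.lstsq(np.array(A),np.array(b),rcond=None)
if __name__=='__main__':
    print('a f h l r0 off',S.round(3),'rank',rk,'maxres',abs(np.array(A)@S-b).max())
    for p,e,q in D[-2:]:
        M=(R.from_euler('z',q[0])*R.from_euler('y',np.pi/2+q[1]-q[2])).inv()*R.from_euler('xyz',e)
        print('wrist zyz-ish',M.apply([0,0,1]).round(3),'q4,q5',q[3:5])
    a,f,h,l,r0,off=S
    for y in(-.042,-.09,.0):
     for lean in (.664,):
      for z in(.285,.25,.204):
        p,r=tcp((.5812,y,z),.075,lean);w=p-l*r.apply([0,0,1])
        def F(v):
            o=R.from_euler('z',-v[0]).apply(w);be=v[1]-v[2]
            return [a*np.sin(v[1])+f*np.cos(be)+r0-o[0],off-o[1],a*np.cos(v[1])-f*np.sin(be)+h-o[2]]
        v=least_squares(F,[.29,-.15,-.87]).x
        M=(R.from_euler('z',v[0])*R.from_euler('y',np.pi/2+v[1]-v[2])).inv()
        print(y,lean,z,v.round(2),M.apply(r.apply([0,0,1])).round(3))
E
python3 kin.py
```

```text
a f h l r0 off [ 0.498  0.143  0.095  0.306  0.302 -0.165] rank 6 maxres 0.11065319393511369
wrist zyz-ish [ 0.28  -0.18   0.943] q4,q5 [0.58, -0.33]
wrist zyz-ish [ 0.195 -0.133  0.972] q4,q5 [0.6, -0.23]
-0.042 0.664 0.285 [ 0.28 -0.11 -0.65] [ 0.373 -0.126  0.919]
-0.042 0.664 0.25 [ 0.28 -0.05 -0.93] [ 0.037 -0.126  0.991]
-0.042 0.664 0.204 [ 0.28  0.19 -1.57] [-0.742 -0.125  0.658]
-0.09 0.664 0.285 [ 0.16 -0.09 -0.63] [ 0.359 -0.05   0.932]
-0.09 0.664 0.25 [ 0.16 -0.03 -0.91] [ 0.024 -0.05   0.998]
-0.09 0.664 0.204 [ 0.15  0.22 -1.57] [-0.772 -0.049  0.634]
0.0 0.664 0.285 [ 0.39 -0.12 -0.65] [ 0.386 -0.191  0.903]
0.0 0.664 0.25 [ 0.39 -0.06 -0.94] [ 0.053 -0.191  0.98 ]
0.0 0.664 0.204 [ 0.39  0.18 -1.57] [-0.718 -0.19   0.669]
```

```bash
python3 - <<'E'
import re
s=open('kin.py').read()
s=s.replace("A+=[[np.sin(q[1]),np.cos(be),0,zt[0],1,0],[0,0,0,zt[1],0,1],[np.cos(q[1]),-np.sin(be),1,zt[2],0,0]]",
"A+=[[np.sin(q[1]),np.cos(be),0,zt[0],1,0,np.sin(be)],[0,0,0,zt[1],0,1,0],[np.cos(q[1]),-np.sin(be),1,zt[2],0,0,np.cos(be)]]")
s=s.replace("a,f,h,l,r0,off=S","a,f,h,l,r0,off,e=S\n    print((np.array(A)@S-b).reshape(-1,3).round(3).tolist())")
s=s.replace("f*np.cos(be)+r0","f*np.cos(be)+e*np.sin(be)+r0").replace("f*np.sin(be)+h","f*np.sin(be)+e*np.cos(be)+h")
open('kin.py','w').write(s)
E
python3 kin.py
```

```text
a f h l r0 off [ 0.5    0.138  0.059  0.301  0.295 -0.164  0.031] rank 7 maxres 0.11000411837651103
wrist zyz-ish [ 0.28  -0.18   0.943] q4,q5 [0.58, -0.33]
wrist zyz-ish [ 0.195 -0.133  0.972] q4,q5 [0.6, -0.23]
[[-0.035, 0.028, -0.025], [-0.009, 0.022, -0.069], [0.016, -0.011, 0.035], [0.021, -0.031, 0.057], [0.06, -0.043, 0.11], [-0.008, 0.022, -0.036], [-0.017, 0.009, -0.044], [-0.027, 0.004, -0.028]]
-0.042 0.664 0.285 [ 0.28 -0.12 -0.64] [ 0.378 -0.124  0.918]
-0.042 0.664 0.25 [ 0.28 -0.08 -0.9 ] [ 0.1   -0.124  0.987]
-0.042 0.664 0.204 [ 0.28  0.03 -1.3 ] [-0.398 -0.124  0.909]
-0.09 0.664 0.285 [ 0.15 -0.1  -0.63] [ 0.365 -0.049  0.93 ]
-0.09 0.664 0.25 [ 0.15 -0.06 -0.88] [ 0.086 -0.049  0.995]
-0.09 0.664 0.204 [ 0.15  0.05 -1.28] [-0.403 -0.049  0.914]
0.0 0.664 0.285 [ 0.39 -0.12 -0.65] [ 0.389 -0.188  0.902]
0.0 0.664 0.25 [ 0.39 -0.09 -0.9 ] [ 0.116 -0.188  0.975]
0.0 0.664 0.204 [ 0.39  0.02 -1.31] [-0.383 -0.188  0.905]
```

```bash
cat > kin2.py <<'E'
from kin import D
from h import *
from scipy.optimize import least_squares
E=R.from_euler
def basis(q):
    z1=E('z',q[0]);F=z1*E('y',np.pi/2+q[1]-q[2]);W=F*E('z',-q[3]);T=W*E('y',-q[4])
    cols=[z1.apply([np.sin(q[1]),0,np.cos(q[1])]),F.apply([1,0,0]),F.apply([0,0,1]),z1.apply([0,0,1]),z1.apply([1,0,0]),z1.apply([0,1,0]),W.apply([1,0,0]),W.apply([0,1,0]),T.apply([1,0,0]),T.apply([0,0,1])]
    return np.array(cols).T,T.apply([0,0,1])
def err(A,b,reg=1e-4):
    return np.linalg.solve(A.T@A+reg**2*np.eye(A.shape[1]),A.T@b)
A=np.vstack([basis(q)[0] for p,e,q in D]);b=np.hstack([p for p,e,q in D])
S=err(A,b,3e-3)
print('a Fx f h r0 off Wx Wy Tx l',S.round(3));print((A@S-b).reshape(-1,3).round(3).tolist())
for y in(-.042,-.07,-.09):
  for z in(.285,.25,.225,.204):
    p,r=tcp((.5805,y,z),.075,.664);zt=r.apply([0,0,1])
    F=lambda q:np.hstack([basis(q)[0]@S-p,.3*(basis(q)[1]-zt)])
    v=least_squares(F,[.29,-.15,-.87,.6,-.23]);print(y,z,v.x.round(2),round(v.cost**.5,5))
E
python3 kin2.py
```

```text
a Fx f h r0 off Wx Wy Tx l [ 0.606  0.006  0.456  0.196  0.011 -0.007 -0.005 -0.184  0.006  0.373]
[[-0.0, 0.0, 0.0], [0.001, -0.001, -0.001], [0.001, 0.001, 0.001], [-0.0, 0.0, 0.001], [-0.001, 0.0, -0.0], [-0.001, -0.001, -0.002], [0.001, 0.0, 0.001], [0.0, 0.001, 0.0]]
-0.042 0.285 [ 0.3  -0.15 -0.87  0.59 -0.24] 0.0
-0.042 0.25 [ 0.04 -0.1  -1.02  1.2   0.02] 0.00094
-0.042 0.225 [ 0.08 -0.07 -1.02  1.08  0.02] 0.00838
-0.042 0.204 [ 0.12 -0.04 -1.    0.91  0.01] 0.01427
-0.07 0.285 [ 0.26 -0.15 -0.81  0.43 -0.27] 0.0
-0.07 0.25 [ 0.17 -0.1  -0.95  0.73 -0.08] 0.0
-0.07 0.225 [ 0.07 -0.06 -1.    0.92  0.02] 0.00524
-0.07 0.204 [ 0.12 -0.03 -0.97  0.72  0.01] 0.01042
-0.09 0.285 [ 0.22 -0.14 -0.77  0.31 -0.3 ] 0.0
-0.09 0.25 [ 0.18 -0.1  -0.88  0.48 -0.14] 0.0
-0.09 0.225 [ 0.07 -0.06 -0.98  0.81  0.02] 0.00253
-0.09 0.204 [ 0.11 -0.02 -0.95  0.61  0.  ] 0.00719
```

The model now fits to 2 mm (the wrist has a 184 mm side offset). It shows that straight down from here would run joint 5 past 0 and joint 3 to its limit. I'll search for leans, y positions and wrist branches that are feasible over the whole stroke.

```bash
cat > search.py <<'E'
from kin2 import *
lo=np.array([-3.07,-1.43,-1.02,-3.03,-3.05]);hi=np.array([3.07,2.12,1.25,1.67,0])
def q6of(q,r):
    T=E('z',q[0])*E('y',np.pi/2+q[1]-q[2])*E('z',-q[3])*E('y',-q[4]); return (T.inv()*r).as_euler('zyx')[0]
if __name__=='__main__':
  print('q6 relation',[(round(q6of(q,E('xyz',e)),3),q[5]) for p,e,q in D])
  def solve(g,lean,x0):
    p,r=tcp(g,.075,lean);zt=r.apply([0,0,1])
    F=lambda q:np.hstack([basis(q)[0]@S-p,.3*(basis(q)[1]-zt)])
    v=least_squares(F,np.clip(x0,lo+1e-3,hi-1e-3),bounds=(lo,hi));return v.x,v.cost**.5,q6of(v.x,r)
  for br,x0 in (('1',[.29,-.15,-.87,.6,-.25]),('2',[-.5,-.05,-.8,-2.6,-.3])):
   for lean in(.61,.664,.7):
    for y in(-.085,-.04,.0):
      out=[];x=x0
      for z in(.287,.25,.23,.204):
        x,c,q6=solve((.5810-.075*(y+.04),y,z),lean,x);out.append((np.append(x,q6).round(2).tolist(),round(c,4)))
      bad=max(o[1] for o in out)
      print(br,lean,y,'bad',bad,out[0][0],out[-1][0])
E
python3 search.py
```

```text
a Fx f h r0 off Wx Wy Tx l [ 0.606  0.006  0.456  0.196  0.011 -0.007 -0.005 -0.184  0.006  0.373]
[[-0.0, 0.0, 0.0], [0.001, -0.001, -0.001], [0.001, 0.001, 0.001], [-0.0, 0.0, 0.001], [-0.001, 0.0, -0.0], [-0.001, -0.001, -0.002], [0.001, 0.0, 0.001], [0.0, 0.001, 0.0]]
-0.042 0.285 [ 0.3  -0.15 -0.87  0.59 -0.24] 0.0
-0.042 0.25 [ 0.04 -0.1  -1.02  1.2   0.02] 0.00094
-0.042 0.225 [ 0.08 -0.07 -1.02  1.08  0.02] 0.00838
-0.042 0.204 [ 0.12 -0.04 -1.    0.91  0.01] 0.01427
-0.07 0.285 [ 0.26 -0.15 -0.81  0.43 -0.27] 0.0
-0.07 0.25 [ 0.17 -0.1  -0.95  0.73 -0.08] 0.0
-0.07 0.225 [ 0.07 -0.06 -1.    0.92  0.02] 0.00524
-0.07 0.204 [ 0.12 -0.03 -0.97  0.72  0.01] 0.01042
-0.09 0.285 [ 0.22 -0.14 -0.77  0.31 -0.3 ] 0.0
-0.09 0.25 [ 0.18 -0.1  -0.88  0.48 -0.14] 0.0
-0.09 0.225 [ 0.07 -0.06 -0.98  0.81  0.02] 0.00253
-0.09 0.204 [ 0.11 -0.02 -0.95  0.61  0.  ] 0.00719
q6 relation [(np.float64(-1.283), -0.28808), (np.float64(-0.354), -1.22), (np.float64(-0.771), -0.8), (np.float64(-1.016), -0.56), (np.float64(-1.122), -0.46), (np.float64(0.557), -2.13), (np.float64(0.788), -2.36), (np.fl
[... 1165 characters left out ...]
78 [-0.26, -0.09, -0.8, -3.03, -0.0, 3.03] [-0.27, 0.02, -0.81, -3.03, -0.0, 3.0]
2 0.664 -0.085 bad 0.0857 [-0.38, -0.07, -0.78, -3.03, -0.0, 2.95] [-0.39, 0.04, -0.79, -3.03, -0.0, 2.91]
2 0.664 -0.04 bad 0.0783 [-0.32, -0.08, -0.79, -3.03, -0.0, 2.99] [-0.32, 0.02, -0.8, -3.03, -0.0, 2.96]
2 0.664 0.0 bad 0.0717 [-0.26, -0.1, -0.8, -3.03, -0.0, 3.03] [-0.26, 0.01, -0.81, -3.03, -0.0, 3.0]
2 0.7 -0.085 bad 0.0834 [-0.38, -0.07, -0.78, -3.03, -0.0, 2.96] [-0.39, 0.03, -0.78, -3.03, -0.0, 2.92]
2 0.7 -0.04 bad 0.0753 [-0.32, -0.09, -0.79, -3.03, -0.0, 3.0] [-0.32, 0.02, -0.8, -3.03, -0.0, 2.96]
2 0.7 0.0 bad 0.0682 [-0.26, -0.1, -0.8, -3.03, -0.0, 3.04] [-0.26, 0.0, -0.81, -3.03, -0.0, 3.01]
```

```bash
cat > ms.py <<'E'
from search import *
import sys
rng=np.random.default_rng(0)
def solve(g,yaw,lean,x0):
    p,r=tcp(g,yaw,lean);zt=r.apply([0,0,1])
    F=lambda q:np.hstack([basis(q)[0]@S-p,.3*(basis(q)[1]-zt)])
    v=least_squares(F,np.clip(x0,lo+1e-3,hi-1e-3),bounds=(lo,hi));q6=-q6of(v.x,r)-np.pi/2
    return v.x,v.cost**.5,(q6+np.pi)%(2*np.pi)-np.pi
if __name__=='__main__':
  for lean in(.664,.61,.56,.5):
   for y in(-.085,-.04,.0):
    g0=np.array([.5810-.075*(y+.04),y,0]);sol=set()
    for k in range(40):
      x,c,q6=solve(g0+[0,0,.204],.075,lean,rng.uniform(lo,hi)*[.4,.4,1,1,.5])
      if c<5e-4:
        x2,c2,_=solve(g0+[0,0,.287],.075,lean,x); sol.add((tuple(np.append(x,q6).round(2)+0.),round(c2,3),tuple(x2.round(2))))
    print(lean,y,*[(tuple(map(float,a)),b,tuple(map(float,d))) for a,b,d in list(sol)[:4]],sep='\n   ')
E
python3 ms.py | tail -n +17
```

```text
0.664
   -0.04
0.664
   0.0
0.61
   -0.085
0.61
   -0.04
0.61
   0.0
0.56
   -0.085
   ((0.21, 0.0, -0.82, 0.35, -0.21, -2.03), np.float64(0.0), (0.24, -0.1, -0.63, 0.18, -0.49))
0.56
   -0.04
   ((0.24, -0.02, -0.94, 0.72, -0.13, -2.43), np.float64(0.0), (0.34, -0.12, -0.69, 0.32, -0.47))
0.56
   0.0
   ((0.19, -0.03, -1.02, 1.13, -0.07, -2.79), np.float64(0.0), (0.43, -0.13, -0.74, 0.43, -0.46))
0.5
   -0.085
   ((0.23, 0.01, -0.72, 0.21, -0.35, -1.9), np.float64(0.0), (0.23, -0.07, -0.56, 0.13, -0.59))
0.5
   -0.04
   ((0.32, -0.01, -0.8, 0.39, -0.31, -2.16), np.float64(0.0), (0.34, -0.09, -0.62, 0.23, -0.57))
0.5
   0.0
   ((0.39, -0.02, -0.86, 0.55, -0.29, -2.37), np.float64(0.0), (0.43, -0.1, -0.66, 0.32, -0.57))
```

Feasible only with a lean of about 0.55 (31.5°). My geometry check still leaves about 20 mm to the shelf at entry. Plan: back out, set the caddy down in front of the rack, open a little, pivot the tool about the pinch axis to 0.55, regrip, and go in again at y≈-0.06.

```bash
cat > plan.py <<'E'
from ms import *
x=arm.get_state()['q'][:5]
ps=.075;u=np.array([np.cos(ps),np.sin(ps),0])
for g,l in (((.583,-.042,.287),.664),((.497,-.05,.289),.664),((.49,-.12,.26),.664),((.49,-.12,.177),.664),((.49,-.12,.177),.55),((.49,-.12,.287),.55),((.497,-.07,.287),.55),((.5825,-.06,.285),.55),((.5825,-.06,.25),.55),((.5825,-.06,.225),.55),((.5825,-.06,.2),.55)):
    x,c,q6=solve(g,ps,l,x);print(g,l,np.append(x,q6).round(2),round(c,4))
E
python3 plan.py|tail -n 11; python3 - <<'E'
from h import *
p,r=now();ps=.075
a=tcp((.497,-.05,.289),ps,.664);delta(p,r,*a);b=tcp((.49,-.12,.26),ps,.664);delta(*a,*b);c=tcp((.49,-.12,.19),ps,.664);delta(*b,*c)
B=cloud(dict(np.load('/tmp/top.npz'))).reshape(-1,3);Q=B[(abs(B[:,0]-.41)<.09)&(abs(B[:,1])<.1)&(B[:,2]>.006)&(B[:,2]<.04)];print('block',Q.min(0),Q.max(0))
E
```

```text
(0.583, -0.042, 0.287) 0.664 [ 0.3  -0.15 -0.86  0.58 -0.25 -2.31] 0.0
(0.497, -0.05, 0.289) 0.664 [ 0.38 -0.34 -0.97  0.57 -0.35 -2.35] 0.0
(0.49, -0.12, 0.26) 0.664 [ 0.19 -0.28 -0.9   0.25 -0.29 -1.91] 0.0
(0.49, -0.12, 0.177) 0.664 [ 0.13 -0.13 -1.02  0.24 -0.02 -1.86] 0.0073
(0.49, -0.12, 0.177) 0.55 [ 0.17 -0.12 -0.97  0.29 -0.18 -1.94] 0.0
(0.49, -0.12, 0.287) 0.55 [ 0.2  -0.26 -0.72  0.12 -0.57 -1.77] 0.0
(0.497, -0.07, 0.287) 0.55 [ 0.35 -0.28 -0.79  0.28 -0.54 -2.04] 0.0
(0.5825, -0.06, 0.285) 0.55 [ 0.3  -0.1  -0.66  0.25 -0.49 -1.98] 0.0
(0.5825, -0.06, 0.25) 0.55 [ 0.29 -0.07 -0.74  0.3  -0.38 -2.04] 0.0
(0.5825, -0.06, 0.225) 0.55 [ 0.28 -0.04 -0.8   0.37 -0.29 -2.1 ] 0.0
(0.5825, -0.06, 0.2) 0.55 [ 0.24 -0.01 -0.88  0.52 -0.18 -2.23] 0.0
d [ 64.6  -1.4 -55.5] w [-0.001 -0.    -0.   ] ang 0.0
d [ 27.5 -69.3  15.3] w [0. 0. 0.] ang 0.0
d [43.1  0.  55.1] w [0. 0. 0.] ang 0.0
block [ 0.35285066 -0.01138119  0.00600508] [0.49981614 0.09717941 0.03998189]
```

```bash
python3 - > /tmp/o.txt <<'E'
from ms import *
x=arm.get_state()['q'][:5];ps=.075
for g,l in (((.583,-.042,.287),.664),((.497,-.05,.289),.664),((.46,-.21,.26),.664),((.46,-.21,.177),.664),((.46,-.21,.177),.55),((.46,-.21,.29),.55),((.497,-.067,.287),.55)):
    x,c,q6=solve(g,ps,l,x);print(g,l,np.append(x,q6).round(2),round(c,4))
p,r=now()
a=tcp((.497,-.05,.289),ps,.664);delta(p,r,*a);b=tcp((.46,-.21,.26),ps,.664);delta(*a,*b);c=tcp((.46,-.21,.18),ps,.664);delta(*b,*c)
E
tail -n 10 /tmp/o.txt
```

```text
(0.583, -0.042, 0.287) 0.664 [ 0.3  -0.15 -0.86  0.58 -0.25 -2.31] 0.0
(0.497, -0.05, 0.289) 0.664 [ 0.38 -0.34 -0.97  0.57 -0.35 -2.35] 0.0
(0.46, -0.21, 0.26) 0.664 [-0.17 -0.21 -0.64 -0.31 -0.52 -1.1 ] 0.0
(0.46, -0.21, 0.177) 0.664 [-0.23 -0.08 -0.68 -0.53 -0.38 -0.83] 0.0
(0.46, -0.21, 0.177) 0.55 [-0.14 -0.07 -0.71 -0.28 -0.41 -1.13] 0.0
(0.46, -0.21, 0.29) 0.55 [-0.12 -0.21 -0.57 -0.16 -0.68 -1.27] 0.0
(0.497, -0.067, 0.287) 0.55 [ 0.36 -0.28 -0.8   0.29 -0.54 -2.06] 0.0
d [ 64.6  -1.4 -55.5] w [-0.001 -0.    -0.   ] ang 0.0
d [  56.4 -156.8   -7.3] w [0. 0. 0.] ang 0.0
d [49.3  0.  63. ] w [0. 0. 0.] ang 0.0
```

Call:
jog_arm:
  targets:
    - {"dx": 5,"dy": 0,"dz": -4,"rx": 0,"ry": 0,"rz": 0,"gripper": 1}
    - {"dx": 14,"dy": 0,"dz": -12,"rx": 0,"ry": 0,"rz": 0,"gripper": 1}
    - {"dx": 24,"dy": 0,"dz": -21,"rx": 0,"ry": 0,"rz": 0,"gripper": 1}
    - {"dx": 34,"dy": 0,"dz": -29,"rx": 0,"ry": 0,"rz": 0,"gripper": 1}
    - {"dx": 45,"dy": 0,"dz": -38,"rx": 0,"ry": 0,"rz": 0,"gripper": 1}
    - {"dx": 55,"dy": -1,"dz": -47,"rx": 0,"ry": 0,"rz": 0,"gripper": 1}
    - {"dx": 62,"dy": -1,"dz": -53,"rx": 0,"ry": 0,"rz": 0,"gripper": 1}
    - {"dx": 64.6,"dy": -1.4,"dz": -55.5,"rx": 0,"ry": 0,"rz": 0,"gripper": 1}

```text
t: 8.55
eef_pos: [0.5016, -0.0497, 0.2811]
ee_rot: [3.142, 0.666, -3.067]
force: [-0.3, 0.0, -3.3]
width: 0.0159
gripper_force: 40.0
```

Call:
jog_arm:
  targets:
    - {"dx": 4,"dy": -10,"dz": 0,"rx": 0,"ry": 0,"rz": 0,"gripper": 1}
    - {"dx": 12,"dy": -32,"dz": -1,"rx": 0,"ry": 0,"rz": 0,"gripper": 1}
    - {"dx": 20,"dy": -56,"dz": -2,"rx": 0,"ry": 0,"rz": 0,"gripper": 1}
    - {"dx": 29,"dy": -80,"dz": -3,"rx": 0,"ry": 0,"rz": 0,"gripper": 1}
    - {"dx": 37,"dy": -104,"dz": -5,"rx": 0,"ry": 0,"rz": 0,"gripper": 1}
    - {"dx": 46,"dy": -128,"dz": -6,"rx": 0,"ry": 0,"rz": 0,"gripper": 1}
    - {"dx": 53,"dy": -148,"dz": -7,"rx": 0,"ry": 0,"rz": 0,"gripper": 1}
    - {"dx": 56,"dy": -157,"dz": -7,"rx": 0,"ry": 0,"rz": 0,"gripper": 1}

```text
t: 9.22
eef_pos: [0.4671, -0.2099, 0.2524]
ee_rot: [-3.141, 0.667, -3.065]
force: [0.8, -0.9, -3.2]
width: 0.016
gripper_force: 40.0
```

```bash
python3 - <<'E'
from h import *
p,r=now();s=arm.get_state();print(s['t'],p,s['ee_rot'].round(3),s['force'].round(1),s['width'])
delta(p,r,*tcp((.46,-.21,.181),.075,.664))
E
```

```text
9.2167 [ 0.46707099 -0.20994208  0.25240944] [-3.141  0.667 -3.065] [ 0.8 -0.9 -3.2] 0.01596368137607399
d [49.7  0.5 62.8] w [-0.     0.003  0.001] ang 0.0
```

Call:
jog_arm:
  targets:
    - {"dx": 6,"dy": 0,"dz": 8,"rx": 0,"ry": 0.002,"rz": 0.001,"gripper": 1}
    - {"dx": 18,"dy": 0,"dz": 23,"rx": 0,"ry": 0.003,"rz": 0.001,"gripper": 1}
    - {"dx": 31,"dy": 0,"dz": 39,"rx": 0,"ry": 0.003,"rz": 0.001,"gripper": 1}
    - {"dx": 42,"dy": 0.5,"dz": 53,"rx": 0,"ry": 0.003,"rz": 0.001,"gripper": 1}
    - {"dx": 48,"dy": 0.5,"dz": 61,"rx": 0,"ry": 0.003,"rz": 0.001,"gripper": 1}
    - {"dx": 51,"dy": 0.5,"dz": 65,"rx": 0,"ry": 0.003,"rz": 0.001,"gripper": 1}
    - {"dx": 52.6,"dy": 0.5,"dz": 67,"rx": 0,"ry": 0.003,"rz": 0.001,"gripper": 1}
    - {"dx": 52.9,"dy": 0.5,"dz": 67.3,"rx": 0,"ry": 0.003,"rz": 0.001,"gripper": 1}

```text
t: 9.88
eef_pos: [0.4675, -0.2091, 0.1669]
ee_rot: [-3.141, 0.663, -3.067]
force: [-0.2, 0.4, -3.0]
width: 0.0158
gripper_force: 40.0
```

Call:
jog_arm:
  targets:
    - {"dx": 0,"dy": 0,"dz": 0,"rx": 0,"ry": 0,"rz": 0,"gripper": 1}
    - {"dx": 0,"dy": 0,"dz": 0,"rx": 0,"ry": 0,"rz": 0,"gripper": 0.6}
    - {"dx": 0,"dy": 0,"dz": 0,"rx": 0,"ry": 0,"rz": 0,"gripper": 0.6}
    - {"dx": 0,"dy": 0,"dz": 0,"rx": 0,"ry": 0,"rz": 0,"gripper": 0.6}
    - {"dx": 0,"dy": 0,"dz": 0,"rx": 0,"ry": 0,"rz": 0,"gripper": 0.6}
    - {"dx": 0,"dy": 0,"dz": 0,"rx": 0,"ry": 0,"rz": 0,"gripper": 0.6}
    - {"dx": 0,"dy": 0,"dz": 0,"rx": 0,"ry": 0,"rz": 0,"gripper": 0.6}
    - {"dx": 0,"dy": 0,"dz": 0,"rx": 0,"ry": 0,"rz": 0,"gripper": 0.6}

```text
t: 10.55
eef_pos: [0.4668, -0.2092, 0.1664]
ee_rot: [-3.141, 0.662, -3.068]
force: [-0.4, -0.5, -0.3]
width: 0.0349
gripper_force: 0.0
```

```bash
python3 - <<'E'
from h import *
p,r=now();s=arm.get_state();print(s['t'],p,s['ee_rot'].round(3),s['force'].round(1),s['width'],s['q'].round(2))
for n in('scene','top'):
    P=cloud(grab(n)).reshape(-1,3)
    for a,b in((.028,.046),(.1,.17),(.17,.206)):
        Q=P[(P[:,2]>a)&(P[:,2]<b)&(abs(P[:,0]-.46)<.06)&(abs(P[:,1]+.21)<.07)]
        if len(Q)>20:c=cv2.minAreaRect((Q[:,:2]*1000).astype(np.float32));print(n,a,len(Q),np.round(c[0],1),np.round(c[1],1),c[2],Q[:,2].max())
g=p+r.apply([0,0,-.011]);print(g)
delta(p,r,*tcp(g,.075,.55))
E
```

```text
10.55 [ 0.46679253 -0.20918268  0.16636348] [-3.141  0.662 -3.068] [-0.4 -0.5 -0.3] 0.034927874652947825 [-0.22 -0.07 -0.68 -0.52 -0.37 -0.85]
scene 0.028 437 [ 460.  -211.8] [ 81.3 112.8] 4.514091968536377 0.0455373268438965
top 0.028 51 [ 462.  -209.3] [ 80.6 108.3] 3.8483641147613525 0.044880956564638426
top 0.1 30 [ 475.4 -207.6] [59.  19.3] 81.40747833251953 0.16996890737682863
top 0.17 193 [ 442.9 -203.3] [65.9 89.5] 78.03067016601562 0.20560439774918216
[ 0.46004824 -0.20967874  0.17503922]
d [ 1.2  0.  -0.1] w [-0.001  0.112 -0.001] ang 0.11
```

The caddy stands at (0.460,-0.210). I'll pivot to a lean of 0.55 and regrip.

Call:
jog_arm:
  targets:
    - {"dx": 0.4,"dy": 0,"dz": -0.3,"rx": 0,"ry": 0.03,"rz": 0,"gripper": 0.6}
    - {"dx": 0.8,"dy": 0,"dz": -0.5,"rx": 0,"ry": 0.07,"rz": 0,"gripper": 0.6}
    - {"dx": 1,"dy": 0,"dz": -1,"rx": 0,"ry": 0.112,"rz": 0,"gripper": 0.6}
    - {"dx": 1,"dy": 0,"dz": -1,"rx": 0,"ry": 0.112,"rz": 0,"gripper": 0.6}
    - {"dx": 1,"dy": 0,"dz": -1,"rx": 0,"ry": 0.112,"rz": 0,"gripper": 0.6}
    - {"dx": 1,"dy": 0,"dz": -1,"rx": 0,"ry": 0.112,"rz": 0,"gripper": 1}
    - {"dx": 1,"dy": 0,"dz": -1,"rx": 0,"ry": 0.112,"rz": 0,"gripper": 1}
    - {"dx": 1,"dy": 0,"dz": -1,"rx": 0,"ry": 0.112,"rz": 0,"gripper": 1}
  force: 50

```text
t: 11.32
eef_pos: [0.4651, -0.2094, 0.1663]
ee_rot: [3.141, 0.55, -3.069]
force: [0.8, 0.4, 0.5]
width: 0.0206
gripper_force: 0.0
```

Call:
jog_arm:
  targets:
    - {"dx": 0,"dy": 0,"dz": 0,"rx": 0,"ry": 0,"rz": 0,"gripper": 1}
    - {"dx": 0,"dy": 0,"dz": 0,"rx": 0,"ry": 0,"rz": 0,"gripper": 1}
    - {"dx": 0,"dy": 0,"dz": 0,"rx": 0,"ry": 0,"rz": 0,"gripper": 1}
    - {"dx": 0,"dy": 0,"dz": 0,"rx": 0,"ry": 0,"rz": 0,"gripper": 1}
    - {"dx": 0,"dy": 0,"dz": 0,"rx": 0,"ry": 0,"rz": 0,"gripper": 1}
    - {"dx": 0,"dy": 0,"dz": 0,"rx": 0,"ry": 0,"rz": 0,"gripper": 1}
    - {"dx": 0,"dy": 0,"dz": 0,"rx": 0,"ry": 0,"rz": 0,"gripper": 1}
    - {"dx": 0,"dy": 0,"dz": 0,"rx": 0,"ry": 0,"rz": 0,"gripper": 1}
  force: 50

```text
t: 11.98
eef_pos: [0.4653, -0.2092, 0.1664]
ee_rot: [3.142, 0.55, -3.068]
force: [0.6, -1.8, -1.1]
width: 0.016
gripper_force: 50.0
```

```bash
python3 - <<'E'
from h import *
p,r=now();s=arm.get_state();print(s['t'],p,s['ee_rot'].round(4),s['force'].round(1),s['width'],s['gripper_force'],s['q'].round(2))
g=p+r.apply([0,0,-.011]);print(g); l=s['ee_rot'][1]
ps=s['ee_rot'][2]+np.pi
a=tcp(g+[0,0,.113],ps,l);delta(p,r,*a)
u=np.array([np.cos(.075),np.sin(.075),0])
b=tcp(np.array([.5825,-.06,.2875])-u*.085,ps,l);delta(*a,*b)
E
```

```text
11.9833 [ 0.46530935 -0.20920902  0.16639404] [ 3.1416  0.5498 -3.0679] [ 0.6 -1.8 -1.1] 0.016018874002261492 49.99950706958771 [-0.14 -0.07 -0.7  -0.28 -0.41 -1.14]
[ 0.45957692 -0.20963225  0.17577275]
d [-59.    0.  -96.3] w [ 0. -0.  0.] ang 0.0
d [-40.8 140.1  26.5] w [0. 0. 0.] ang 0.0
```

Call:
jog_arm:
  targets:
    - {"dx": -4,"dy": 0,"dz": -6,"rx": 0,"ry": 0,"rz": 0,"gripper": 1}
    - {"dx": -12,"dy": 0,"dz": -19,"rx": 0,"ry": 0,"rz": 0,"gripper": 1}
    - {"dx": -22,"dy": 0,"dz": -36,"rx": 0,"ry": 0,"rz": 0,"gripper": 1}
    - {"dx": -33,"dy": 0,"dz": -53,"rx": 0,"ry": 0,"rz": 0,"gripper": 1}
    - {"dx": -43,"dy": 0,"dz": -70,"rx": 0,"ry": 0,"rz": 0,"gripper": 1}
    - {"dx": -52,"dy": 0,"dz": -85,"rx": 0,"ry": 0,"rz": 0,"gripper": 1}
    - {"dx": -58,"dy": 0,"dz": -94,"rx": 0,"ry": 0,"rz": 0,"gripper": 1}
    - {"dx": -59,"dy": 0,"dz": -96.3,"rx": 0,"ry": 0,"rz": 0,"gripper": 1}

```text
t: 12.65
eef_pos: [0.4659, -0.2093, 0.282]
ee_rot: [-3.14, 0.553, -3.067]
force: [0.0, 0.8, -3.9]
width: 0.0159
gripper_force: 50.0
```

Call:
jog_arm:
  targets:
    - {"dx": -3,"dy": 10,"dz": 2,"rx": 0,"ry": 0,"rz": 0,"gripper": 1}
    - {"dx": -9,"dy": 32,"dz": 6,"rx": 0,"ry": 0,"rz": 0,"gripper": 1}
    - {"dx": -16,"dy": 55,"dz": 10,"rx": 0,"ry": 0,"rz": 0,"gripper": 1}
    - {"dx": -23,"dy": 78,"dz": 15,"rx": 0,"ry": 0,"rz": 0,"gripper": 1}
    - {"dx": -29,"dy": 101,"dz": 19,"rx": 0,"ry": 0,"rz": 0,"gripper": 1}
    - {"dx": -36,"dy": 122,"dz": 23,"rx": 0,"ry": 0,"rz": 0,"gripper": 1}
    - {"dx": -40,"dy": 136,"dz": 26,"rx": 0,"ry": 0,"rz": 0,"gripper": 1}
    - {"dx": -40.8,"dy": 140,"dz": 26.5,"rx": 0,"ry": 0,"rz": 0,"gripper": 1}

```text
t: 13.32
eef_pos: [0.5032, -0.0642, 0.277]
ee_rot: [-3.141, 0.548, -3.066]
force: [-0.5, -1.3, -3.2]
width: 0.0159
gripper_force: 50.0
```

```bash
python3 near.py; python3 - <<'E'
from h import *
p,r=now();s=arm.get_state()
u=np.array([np.cos(.075),np.sin(.075),0])
a=tcp(np.array([.5822,-.06,.2855])-u*.001,.075,.55);delta(p,r,*a)
# shelf front and rail again in caddy-free areas
P=cloud(dict(np.load('/tmp/top.npz'))).reshape(-1,3)
m=(abs(P[:,0]-.58)<.03)&(abs(P[:,2]-.174)<.009)&(P[:,1]>-.17)&(P[:,1]<.085);Q=P[m];print(len(Q),[ (round(y,2),round(float(Q[abs(Q[:,1]-y)<.015][:,0].mean()),4)) for y in(-.15,-.12,.0,.04,.07) if (abs(Q[:,1]-y)<.015).sum()>5])
E
```

```text
13.3167 [ 0.5031554  -0.06420335  0.27698797] [-3.141  0.548 -3.066] 0.015879947786924427 [-0.5 -1.3 -3.2] [ 0.36 -0.28 -0.8   0.29 -0.54 -2.07]
grip [ 0.4974 -0.0646  0.2864] rack frame [-85.2 -18.3 116.4]
s tray 1-99% [[-40.3, -58.9, -175.3], [39.7, 52.2, -133.8]] minrect [array([ 0.2, -3.1]), array([114.5,  82.2]), np.float64(89.9)]
t tray 1-99% [[-38.3, 33.7, -177.5], [40.7, 54.3, -133.9]] minrect [array([ 1.2, 43.7]), array([79.4, 21.2]), np.float64(0.1)]
d [-71.4  -0.7  44.7] w [-0.    -0.002  0.001] ang 0.0
499 [(-0.15, 0.5896), (-0.12, 0.5873), (0.0, 0.5782), (0.04, 0.5751), (0.07, 0.573)]
```

Call:
jog_arm:
  targets:
    - {"dx": -5,"dy": 0,"dz": 3,"rx": 0,"ry": -0.002,"rz": 0.001,"gripper": 1}
    - {"dx": -15,"dy": 0,"dz": 10,"rx": 0,"ry": -0.002,"rz": 0.001,"gripper": 1}
    - {"dx": -26,"dy": 0,"dz": 16,"rx": 0,"ry": -0.002,"rz": 0.001,"gripper": 1}
    - {"dx": -38,"dy": 0,"dz": 24,"rx": 0,"ry": -0.002,"rz": 0.001,"gripper": 1}
    - {"dx": -50,"dy": 0,"dz": 31,"rx": 0,"ry": -0.002,"rz": 0.001,"gripper": 1}
    - {"dx": -61,"dy": -0.5,"dz": 38,"rx": 0,"ry": -0.002,"rz": 0.001,"gripper": 1}
    - {"dx": -69,"dy": -0.7,"dz": 43,"rx": 0,"ry": -0.002,"rz": 0.001,"gripper": 1}
    - {"dx": -71.9,"dy": -0.7,"dz": 45,"rx": 0,"ry": -0.002,"rz": 0.001,"gripper": 1}

```text
t: 14.08
eef_pos: [0.5895, -0.0613, 0.2769]
ee_rot: [3.141, 0.551, -3.071]
force: [0.2, -0.3, -2.7]
width: 0.0159
gripper_force: 50.0
```

```bash
python3 near.py; python3 - <<'E'
from h import *
a=dict(np.load('/tmp/scene.npz'));save(a,'s3.png',(270,90,400,240),4)
p,r=now();delta(p,r,*tcp((.5822,-.06,.2855-.045),.075,.55));delta(p,r,*tcp((.5822,-.06,.204),.075,.55))
E
```

```text
14.0833 [ 0.58947098 -0.06132977  0.27685764] [ 3.141  0.551 -3.071] 0.015933236668541965 [ 0.2 -0.3 -2.7] [ 0.29 -0.1  -0.66  0.25 -0.49 -1.98]
grip [ 0.5837 -0.0617  0.2862] rack frame [  1.1 -21.9 116.2]
s tray 1-99% [[-40.2, -58.4, -175.0], [40.5, 52.8, -133.4]] minrect [array([ 0.3, -2.2]), array([ 82.9, 114.9]), np.float64(0.1)]
t tray 1-99% [[-38.4, 32.9, -178.9], [42.0, 54.3, -132.4]] minrect [array([ 2. , 43.6]), array([80.8, 21.9]), np.float64(0.4)]
d [24.1  1.6 38.6] w [-0.002  0.001 -0.003] ang 0.0
d [43.2  1.6 69.7] w [-0.002  0.001 -0.003] ang 0.0
```

View pics/s3.png

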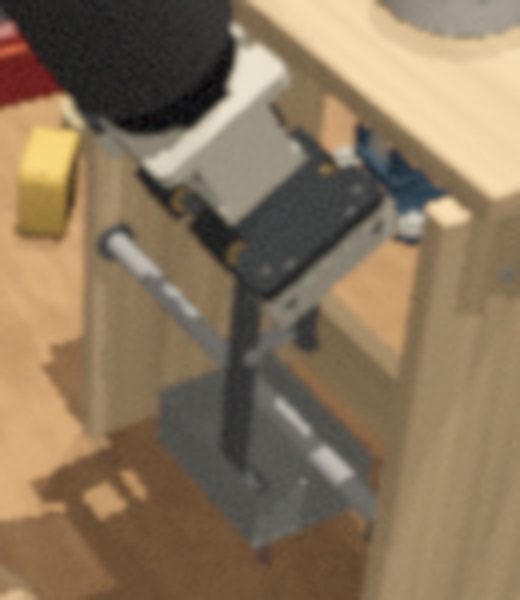

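The picture shows the gripper clear of the shelf and the rail crossing at (245,355), between the shank and the tip leg at (305,330). I'll lower the first 45 mm slowly.

Call:
jog_arm:
  targets:
    - {"dx": 3,"dy": 0.5,"dz": 3,"rx": 0,"ry": 0,"rz": -0.001,"gripper": 1}
    - {"dx": 6,"dy": 1,"dz": 8,"rx": -0.001,"ry": 0,"rz": -0.002,"gripper": 1}
    - {"dx": 10,"dy": 1.5,"dz": 15,"rx": -0.002,"ry": 0,"rz": -0.003,"gripper": 1}
    - {"dx": 14,"dy": 1.6,"dz": 21,"rx": -0.002,"ry": 0,"rz": -0.003,"gripper": 1}
    - {"dx": 17,"dy": 1.6,"dz": 27,"rx": -0.002,"ry": 0,"rz": -0.003,"gripper": 1}
    - {"dx": 20,"dy": 1.6,"dz": 32,"rx": -0.002,"ry": 0,"rz": -0.003,"gripper": 1}
    - {"dx": 23,"dy": 1.6,"dz": 36,"rx": -0.002,"ry": 0,"rz": -0.003,"gripper": 1}
    - {"dx": 24,"dy": 1.6,"dz": 38.6,"rx": -0.002,"ry": 0,"rz": -0.003,"gripper": 1}

```text
t: 14.85
eef_pos: [0.5886, -0.0587, 0.2326]
ee_rot: [3.141, 0.554, -3.065]
force: [-4.0, -0.3, 7.5]
width: 0.0157
gripper_force: 50.0
```

```bash
cat > st.py <<'E'
from h import *
import sys
p,r=now();s=arm.get_state();print(s['t'],p,s['ee_rot'].round(4),'F',s['force'].round(1),'M',s['moment'].round(2),s['width'],s['q'].round(2))
g=p+r.apply([0,0,-.011]);print('grip',g.round(4))
for z in map(float,sys.argv[1:]): delta(p,r,*tcp((.5822,-.06,z),.075,.55))
E
python3 st.py .21 .204
```

```text
14.85 [ 0.58856698 -0.05869657  0.23260615] [ 3.141   0.5542 -3.0648] F [-4.  -0.3  7.5] M [-0.26  1.87 -0.07] 0.015683644577999083 [ 0.28 -0.06 -0.76  0.33 -0.34 -2.06]
grip [ 0.5828 -0.0591  0.242 ]
d [17.4 -0.8 26.8] w [0.001 0.004 0.002] ang 0.0
d [20.6 -0.8 31.9] w [0.001 0.004 0.002] ang 0.0
```

10 N of upward force means the latch is meeting the rail. I'll keep pushing.

Call:
jog_arm:
  targets:
    - {"dx": 2,"dy": 0,"dz": 4,"rx": 0,"ry": 0,"rz": 0,"gripper": 1}
    - {"dx": 5,"dy": 0,"dz": 8,"rx": 0,"ry": 0,"rz": 0,"gripper": 1}
    - {"dx": 8,"dy": -0.3,"dz": 12,"rx": 0,"ry": 0,"rz": 0,"gripper": 1}
    - {"dx": 10.5,"dy": -0.5,"dz": 16,"rx": 0,"ry": 0,"rz": 0,"gripper": 1}
    - {"dx": 13,"dy": -0.5,"dz": 20,"rx": 0,"ry": 0,"rz": 0,"gripper": 1}
    - {"dx": 15,"dy": -0.5,"dz": 23.5,"rx": 0,"ry": 0,"rz": 0,"gripper": 1}
    - {"dx": 17,"dy": -0.5,"dz": 26.5,"rx": 0,"ry": 0,"rz": 0,"gripper": 1}
    - {"dx": 17.5,"dy": -0.5,"dz": 27,"rx": 0,"ry": 0,"rz": 0,"gripper": 1}

```text
t: 15.52
eef_pos: [0.5864, -0.0596, 0.1981]
ee_rot: [3.141, 0.55, -3.065]
force: [0.3, -0.1, -2.8]
width: 0.0157
gripper_force: 50.0
```

```bash
python3 st.py .204 .201
```

```text
15.5167 [ 0.58642742 -0.05955563  0.19814286] [ 3.1411  0.5499 -3.0655] F [ 0.3 -0.1 -2.8] M [-0.1   2.16 -0.  ] 0.015697613985046526 [ 0.26 -0.02 -0.85  0.45 -0.22 -2.17]
grip [ 0.5807 -0.06    0.2075]
d [ 0.6 -0.1  3.8] w [ 0.001 -0.     0.001] ang 0.0
d [ 2.1 -0.1  6.3] w [ 0.001 -0.     0.001] ang 0.0
```

Call:
jog_arm:
  targets:
    - {"dx": 0,"dy": 0,"dz": 1,"rx": 0,"ry": 0,"rz": 0,"gripper": 1}
    - {"dx": 0.5,"dy": 0,"dz": 2,"rx": 0,"ry": 0,"rz": 0,"gripper": 1}
    - {"dx": 0.8,"dy": 0,"dz": 3,"rx": 0,"ry": 0,"rz": 0,"gripper": 1}
    - {"dx": 1,"dy": 0,"dz": 4,"rx": 0,"ry": 0,"rz": 0,"gripper": 1}
    - {"dx": 1.2,"dy": 0,"dz": 4.5,"rx": 0,"ry": 0,"rz": 0,"gripper": 1}
    - {"dx": 1.2,"dy": 0,"dz": 4.5,"rx": 0,"ry": 0,"rz": 0,"gripper": 1}
    - {"dx": 1.2,"dy": 0,"dz": 4.5,"rx": 0,"ry": 0,"rz": 0,"gripper": 1}
    - {"dx": 1.2,"dy": 0,"dz": 4.5,"rx": 0,"ry": 0,"rz": 0,"gripper": 1}

```text
t: 16.18
eef_pos: [0.5885, -0.0593, 0.1954]
ee_rot: [3.141, 0.552, -3.066]
force: [-0.3, -0.6, -3.2]
width: 0.0158
gripper_force: 50.0
```

```bash
python3 st.py .204 .199 .228; python3 - <<'E'
from h import *
a=grab('scene');save(a,'s4.png',(285,110,385,220),5)
E
```

```text
16.1833 [ 0.58852855 -0.0592791   0.19536981] [ 3.1408  0.5521 -3.0656] F [-0.3 -0.6 -3.2] M [-0.13  2.16 -0.03] 0.015773126034898787 [ 0.25 -0.01 -0.86  0.48 -0.2  -2.19]
grip [ 0.5828 -0.0597  0.2047]
d [ 0.9 -0.2  0.3] w [0.001 0.002 0.001] ang 0.0
d [ 3.5 -0.2  4.6] w [0.001 0.002 0.001] ang 0.0
d [-11.7  -0.2 -20.1] w [0.001 0.002 0.001] ang 0.0
```

View pics/s4.png

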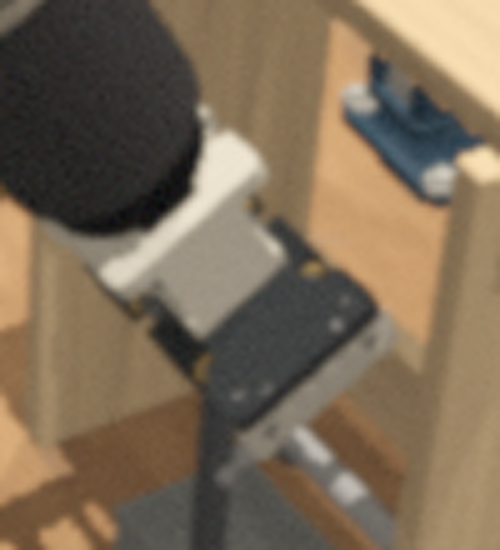

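The rail at about (290,440) is now up inside the hook and there is no latch force any more. I'll press on until seat contact is felt.

Call:
jog_arm:
  targets:
    - {"dx": 0.5,"dy": 0,"dz": 1,"rx": 0,"ry": 0,"rz": 0,"gripper": 1}
    - {"dx": 1.2,"dy": 0,"dz": 1.5,"rx": 0,"ry": 0,"rz": 0,"gripper": 1}
    - {"dx": 1.5,"dy": 0,"dz": 2,"rx": 0,"ry": 0,"rz": 0,"gripper": 1}
    - {"dx": 2,"dy": 0,"dz": 2.5,"rx": 0,"ry": 0,"rz": 0,"gripper": 1}
    - {"dx": 2,"dy": 0,"dz": 2.5,"rx": 0,"ry": 0,"rz": 0,"gripper": 1}
    - {"dx": 2,"dy": 0,"dz": 2.5,"rx": 0,"ry": 0,"rz": 0,"gripper": 1}
    - {"dx": 2,"dy": 0,"dz": 2.5,"rx": 0,"ry": 0,"rz": 0,"gripper": 1}
    - {"dx": 2,"dy": 0,"dz": 2.5,"rx": 0,"ry": 0,"rz": 0,"gripper": 1}

```text
t: 16.9
eef_pos: [0.589, -0.0591, 0.1941]
ee_rot: [3.141, 0.556, -3.065]
force: [-9.0, -1.1, 9.7]
width: 0.0153
gripper_force: 50.0
```

```bash
python3 st.py .204 .226 .234
```

```text
16.9 [ 0.58900107 -0.05914028  0.19414943] [ 3.1405  0.5556 -3.0654] F [-9.  -1.1  9.7] M [0.09 2.32 0.14] 0.015260587223101764 [ 0.24 -0.01 -0.88  0.51 -0.18 -2.22]
grip [ 0.5832 -0.0596  0.2035]
d [ 0.7 -0.3 -1. ] w [0.002 0.006 0.001] ang 0.01
d [-10.9  -0.3 -19.7] w [0.002 0.006 0.001] ang 0.01
d [-15.1  -0.3 -26.5] w [0.002 0.006 0.001] ang 0.01
```

Seated: 13 N push with the grip at 0.2035. Now I pull straight up, with 22 mm first.

Call:
jog_arm:
  targets:
    - {"dx": -2,"dy": 0,"dz": -3,"rx": 0,"ry": 0.002,"rz": 0,"gripper": 1}
    - {"dx": -3.5,"dy": 0,"dz": -6,"rx": 0.001,"ry": 0.003,"rz": 0,"gripper": 1}
    - {"dx": -5,"dy": 0,"dz": -9,"rx": 0.001,"ry": 0.004,"rz": 0,"gripper": 1}
    - {"dx": -7,"dy": 0,"dz": -12,"rx": 0.001,"ry": 0.004,"rz": 0,"gripper": 1}
    - {"dx": -9,"dy": 0,"dz": -15,"rx": 0.001,"ry": 0.004,"rz": 0,"gripper": 1}
    - {"dx": -10.5,"dy": 0,"dz": -18,"rx": 0.001,"ry": 0.004,"rz": 0,"gripper": 1}
    - {"dx": -11,"dy": 0,"dz": -19.5,"rx": 0.001,"ry": 0.004,"rz": 0,"gripper": 1}
    - {"dx": -11,"dy": 0,"dz": -19.5,"rx": 0.001,"ry": 0.004,"rz": 0,"gripper": 1}

```text
t: 17.57
eef_pos: [0.5874, -0.0593, 0.215]
ee_rot: [-3.142, 0.549, -3.066]
force: [-0.1, 0.1, -2.7]
width: 0.0155
gripper_force: 50.0
```

```bash
python3 st.py .232 .236
```

```text
17.5667 [ 0.58742212 -0.05926793  0.21499559] [-3.1416  0.5487 -3.0656] F [-0.1  0.1 -2.7] M [-0.09  2.16  0.03] 0.015533550538471217 [ 0.28 -0.04 -0.8   0.37 -0.29 -2.1 ]
grip [ 0.5817 -0.0597  0.2244]
d [-4.4 -0.3 -6.3] w [ 0.    -0.001  0.001] ang 0.0
d [-6.5 -0.3 -9.7] w [ 0.    -0.001  0.001] ang 0.0
```

Call:
jog_arm:
  targets:
    - {"dx": -1,"dy": 0,"dz": -1,"rx": 0,"ry": 0,"rz": 0,"gripper": 1}
    - {"dx": -1.7,"dy": 0,"dz": -2.5,"rx": 0,"ry": 0,"rz": 0,"gripper": 1}
    - {"dx": -2.5,"dy": 0,"dz": -4,"rx": 0,"ry": 0,"rz": 0,"gripper": 1}
    - {"dx": -3.5,"dy": 0,"dz": -5.5,"rx": 0,"ry": 0,"rz": 0,"gripper": 1}
    - {"dx": -4.4,"dy": 0,"dz": -7,"rx": 0,"ry": 0,"rz": 0,"gripper": 1}
    - {"dx": -5,"dy": 0,"dz": -8,"rx": 0,"ry": 0,"rz": 0,"gripper": 1}
    - {"dx": -5.5,"dy": 0,"dz": -8.5,"rx": 0,"ry": 0,"rz": 0,"gripper": 1}
    - {"dx": -5.5,"dy": 0,"dz": -8.5,"rx": 0,"ry": 0,"rz": 0,"gripper": 1}

```text
t: 18.23
eef_pos: [0.5869, -0.0594, 0.2232]
ee_rot: [-3.141, 0.546, -3.066]
force: [5.4, 0.7, -12.5]
width: 0.0158
gripper_force: 50.0
```

```bash
python3 st.py .232 .236
```

```text
18.2333 [ 0.58690616 -0.05941654  0.22319857] [-3.1415  0.5456 -3.0659] F [  5.4   0.7 -12.5] M [-0.3   1.78 -0.08] 0.01582041656593039 [ 0.28 -0.05 -0.78  0.34 -0.33 -2.07]
grip [ 0.5812 -0.0598  0.2326]
d [-0.6 -0.2  1. ] w [ 0.    -0.004  0.001] ang 0.0
d [-2.6 -0.2 -2.4] w [ 0.    -0.004  0.001] ang 0.0
```

The closed latch stops it 29 mm above the seat, with about 10 N of pull. I'll pull a bit harder for a clear proof, then lower.

Call:
jog_arm:
  targets:
    - {"dx": -0.5,"dy": 0,"dz": -1,"rx": 0,"ry": 0,"rz": 0,"gripper": 1}
    - {"dx": -1,"dy": 0,"dz": -2,"rx": 0,"ry": 0,"rz": 0,"gripper": 1}
    - {"dx": -1,"dy": 0,"dz": -2,"rx": 0,"ry": 0,"rz": 0,"gripper": 1}
    - {"dx": -1,"dy": 0,"dz": -2,"rx": 0,"ry": 0,"rz": 0,"gripper": 1}
    - {"dx": -1,"dy": 0,"dz": -2,"rx": 0,"ry": 0,"rz": 0,"gripper": 1}
    - {"dx": -1,"dy": 0,"dz": -2,"rx": 0,"ry": 0,"rz": 0,"gripper": 1}
    - {"dx": -1,"dy": 0,"dz": -2,"rx": 0,"ry": 0,"rz": 0,"gripper": 1}
    - {"dx": -1,"dy": 0,"dz": -2,"rx": 0,"ry": 0,"rz": 0,"gripper": 1}

```text
t: 18.9
eef_pos: [0.5858, -0.0595, 0.2235]
ee_rot: [-3.141, 0.543, -3.066]
force: [9.5, 0.6, -20.9]
width: 0.016
gripper_force: 50.0
```

```bash
python3 st.py .206 .204
```

```text
18.9 [ 0.5857978  -0.05949568  0.22349313] [-3.1414  0.5425 -3.0661] F [  9.5   0.6 -20.9] M [0.06 1.9  0.05] 0.015992512210273528 [ 0.28 -0.05 -0.77  0.33 -0.33 -2.06]
grip [ 0.5801 -0.0599  0.2329]
d [12.1 -0.2 24.1] w [ 0.    -0.007  0.   ] ang 0.01
d [13.1 -0.2 25.8] w [ 0.    -0.007  0.   ] ang 0.01
```

The latch holds at 18 N of pull with no further travel. Lowering again.

Call:
jog_arm:
  targets:
    - {"dx": 2,"dy": 0,"dz": 3,"rx": 0,"ry": 0,"rz": 0,"gripper": 1}
    - {"dx": 4.5,"dy": 0,"dz": 7,"rx": 0,"ry": 0,"rz": 0,"gripper": 1}
    - {"dx": 7,"dy": 0,"dz": 11.5,"rx": 0,"ry": 0,"rz": 0,"gripper": 1}
    - {"dx": 10,"dy": 0,"dz": 16,"rx": 0,"ry": 0,"rz": 0,"gripper": 1}
    - {"dx": 12.5,"dy": 0,"dz": 20.5,"rx": 0,"ry": 0,"rz": 0,"gripper": 1}
    - {"dx": 15,"dy": 0,"dz": 24.5,"rx": 0,"ry": 0,"rz": 0,"gripper": 1}
    - {"dx": 16.5,"dy": 0,"dz": 27,"rx": 0,"ry": 0,"rz": 0,"gripper": 1}
    - {"dx": 16.5,"dy": 0,"dz": 27,"rx": 0,"ry": 0,"rz": 0,"gripper": 1}

```text
t: 19.57
eef_pos: [0.5871, -0.0596, 0.1946]
ee_rot: [-3.141, 0.547, -3.065]
force: [0.2, -0.2, -2.5]
width: 0.0158
gripper_force: 50.0
```

```bash
python3 st.py .204 .2035; python3 near.py
```

```text
19.5667 [ 0.58707168 -0.05961942  0.19460028] [-3.1411  0.5475 -3.0655] F [ 0.2 -0.2 -2.5] M [-0.12  2.14  0.01] 0.015829743757475225 [ 0.25 -0.01 -0.86  0.47 -0.2  -2.19]
grip [ 0.5814 -0.06    0.204 ]
d [-0.7 -0.   0.4] w [ 0.    -0.003  0.001] ang 0.0
d [-0.5 -0.   0.9] w [ 0.    -0.003  0.001] ang 0.0
19.5667 [ 0.58707168 -0.05961942  0.19460028] [-3.141  0.547 -3.065] 0.015829743757475225 [ 0.2 -0.2 -2.5] [ 0.25 -0.01 -0.86  0.47 -0.2  -2.19]
grip [ 0.5814 -0.06    0.204 ] rack frame [ -1.1 -20.   34. ]
s tray 1-99% [[-39.4, -59.1, -174.9], [41.3, 52.2, -133.0]] minrect [array([ 1.3, -3. ]), array([ 83.6, 115.2]), np.float64(0.2)]
t tray 1-99% [[-37.5, 33.6, -178.4], [40.9, 54.2, -133.1]] minrect [array([ 1.6, 44.3]), array([20.8, 78.6]), np.float64(89.0)]
```

Call:
jog_arm:
  targets:
    - {"dx": 0.4,"dy": 0,"dz": 0.5,"rx": 0,"ry": 0,"rz": 0,"gripper": 1}
    - {"dx": 0.5,"dy": 0,"dz": 0.9,"rx": 0,"ry": 0,"rz": 0,"gripper": 1}
    - {"dx": 0.5,"dy": 0,"dz": 0.9,"rx": 0,"ry": 0,"rz": 0,"gripper": 1}
    - {"dx": 0.5,"dy": 0,"dz": 0.9,"rx": 0,"ry": 0,"rz": 0,"gripper": 1}
    - {"dx": 0.5,"dy": 0,"dz": 0.9,"rx": 0,"ry": 0,"rz": 0,"gripper": 1}
    - {"dx": 0.5,"dy": 0,"dz": 0.9,"rx": 0,"ry": 0,"rz": 0,"gripper": 1}
    - {"dx": 0.5,"dy": 0,"dz": 0.9,"rx": 0,"ry": 0,"rz": 0,"gripper": 1}
    - {"dx": 0.5,"dy": 0,"dz": 0.9,"rx": 0,"ry": 0,"rz": 0,"gripper": 1}
  force: 15

```text
t: 20.33
eef_pos: [0.5875, -0.0594, 0.1943]
ee_rot: [-3.141, 0.548, -3.066]
force: [-0.3, 1.0, -1.5]
width: 0.0156
gripper_force: 15.0
```

```bash
python3 st.py .204
```

```text
20.3333 [ 0.58746337 -0.05936351  0.19432922] [-3.1414  0.5483 -3.0655] F [-0.3  1.  -1.5] M [-0.15  1.97 -0.05] 0.015626584539965703 [ 0.25 -0.01 -0.86  0.48 -0.2  -2.19]
grip [ 0.5817 -0.0598  0.2037]
d [-0.5 -0.2 -0. ] w [ 0.    -0.002  0.001] ang 0.0
```

The weight is partly on the rail. I'll open gently to about 35 mm.

Call:
jog_arm:
  targets:
    - {"dx": 0,"dy": 0,"dz": 0,"rx": 0,"ry": 0,"rz": 0,"gripper": 0.8}
    - {"dx": 0,"dy": 0,"dz": 0,"rx": 0,"ry": 0,"rz": 0,"gripper": 0.7}
    - {"dx": 0,"dy": 0,"dz": 0,"rx": 0,"ry": 0,"rz": 0,"gripper": 0.55}
    - {"dx": 0,"dy": 0,"dz": 0,"rx": 0,"ry": 0,"rz": 0,"gripper": 0.55}
    - {"dx": 0,"dy": 0,"dz": 0,"rx": 0,"ry": 0,"rz": 0,"gripper": 0.55}
    - {"dx": 0,"dy": 0,"dz": 0,"rx": 0,"ry": 0,"rz": 0,"gripper": 0.55}
    - {"dx": 0,"dy": 0,"dz": 0,"rx": 0,"ry": 0,"rz": 0,"gripper": 0.55}
    - {"dx": 0,"dy": 0,"dz": 0,"rx": 0,"ry": 0,"rz": 0,"gripper": 0.55}

```text
t: 21.0
eef_pos: [0.5874, -0.0594, 0.1941]
ee_rot: [-3.141, 0.548, -3.066]
force: [-0.8, 0.1, 0.0]
width: 0.0395
gripper_force: 0.0
```

Call:
jog_arm:
  targets:
    - {"dx": 0,"dy": 0,"dz": -5,"rx": 0,"ry": 0,"rz": 0,"gripper": 0.55}
    - {"dx": 0,"dy": 0,"dz": -14,"rx": 0,"ry": 0,"rz": 0,"gripper": 0.55}
    - {"dx": 0,"dy": 0,"dz": -26,"rx": 0,"ry": 0,"rz": 0,"gripper": 0.55}
    - {"dx": 0,"dy": 0,"dz": -40,"rx": 0,"ry": 0,"rz": 0,"gripper": 0.55}
    - {"dx": 0,"dy": 0,"dz": -56,"rx": 0,"ry": 0,"rz": 0,"gripper": 0.55}
    - {"dx": 0,"dy": 0,"dz": -74,"rx": 0,"ry": 0,"rz": 0,"gripper": 0.55}
    - {"dx": 0,"dy": 0,"dz": -92,"rx": 0,"ry": 0,"rz": 0,"gripper": 0.55}
    - {"dx": 0,"dy": 0,"dz": -105,"rx": 0,"ry": 0,"rz": 0,"gripper": 0.55}

```text
t: 21.67
eef_pos: [0.5324, -0.0635, 0.2852]
ee_rot: [3.141, 0.549, -3.066]
force: [0.8, 0.1, 0.3]
width: 0.0393
gripper_force: 0.0
```

```bash
python3 st.py; python3 - <<'E'
from h import *
a=grab('scene');save(a,'s5.png',(270,110,400,240),5)
u=np.array([.5822,-.06,.204])
for n,f in(('s',a),('t',grab('top'))):
    L=R.from_euler('z',-.075).apply(cloud(f).reshape(-1,3)-u)*1000
    tr=L[(abs(L[:,0])<70)&(abs(L[:,1])<70)&(L[:,2]>-185)&(L[:,2]<-125)];lg=L[(abs(L[:,0])<40)&(abs(L[:,1])<20)&(L[:,2]>-10)&(L[:,2]<35)]
    for q in(tr,lg):
        if len(q)>10: print(n,len(q),np.percentile(q,[1,99],axis=0).round(1).tolist())
E
```

```text
21.6667 [ 0.53236499 -0.06347833  0.28521767] [ 3.1413  0.5492 -3.0657] F [0.8 0.1 0.3] M [-0.14  1.45  0.03] 0.039290847325146046 [ 0.33 -0.22 -0.74  0.26 -0.54 -2.02]
grip [ 0.5266 -0.0639  0.2946]
s 1407 [[-37.3, -58.3, -176.0], [43.2, 52.1, -132.2]]
s 310 [[-26.1, -11.7, -9.1], [23.6, 4.9, 25.9]]
t 202 [[-34.7, -53.8, -177.6], [45.1, 54.5, -130.6]]
t 141 [[-24.9, -8.2, -8.3], [25.2, 7.7, 27.3]]
```

View pics/s5.png

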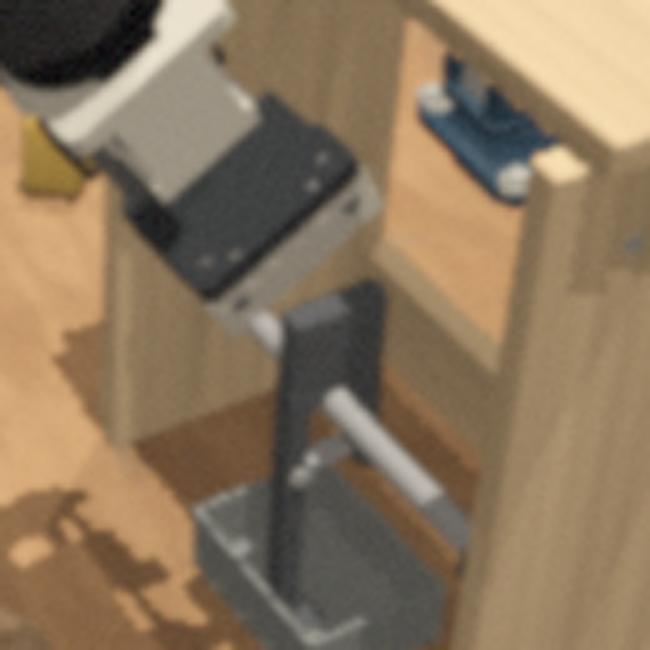

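The caddy hangs on the rail, with the rail at (335,400) above the shut latch at (320,460), upright to about 0.02 rad. I'll back off a little, let it settle and check.

Call:
jog_arm:
  targets:
    - {"dx": 0,"dy": 0,"dz": -15,"rx": 0,"ry": 0,"rz": 0,"gripper": 0.55}
    - {"dx": 0,"dy": 0,"dz": -35,"rx": 0,"ry": 0,"rz": 0,"gripper": 0.55}
    - {"dx": 0,"dy": 0,"dz": -50,"rx": 0,"ry": 0,"rz": 0,"gripper": 0.55}
    - {"dx": 0,"dy": 0,"dz": -50,"rx": 0,"ry": 0,"rz": 0,"gripper": 0.55}
    - {"dx": 0,"dy": 0,"dz": -50,"rx": 0,"ry": 0,"rz": 0,"gripper": 0.55}
    - {"dx": 0,"dy": 0,"dz": -50,"rx": 0,"ry": 0,"rz": 0,"gripper": 0.55}
    - {"dx": 0,"dy": 0,"dz": -50,"rx": 0,"ry": 0,"rz": 0,"gripper": 0.55}
    - {"dx": 0,"dy": 0,"dz": -50,"rx": 0,"ry": 0,"rz": 0,"gripper": 0.55}

```text
t: 22.43
eef_pos: [0.5068, -0.0656, 0.3251]
ee_rot: [-3.141, 0.546, -3.066]
force: [0.3, 0.1, -1.0]
width: 0.0394
gripper_force: 0.0
```

Call:
jog_arm:
  targets:
    - {"dx": 0,"dy": 0,"dz": 0,"rx": 0,"ry": 0,"rz": 0,"gripper": 0.55}
    - {"dx": 0,"dy": 0,"dz": 0,"rx": 0,"ry": 0,"rz": 0,"gripper": 0.55}
    - {"dx": 0,"dy": 0,"dz": 0,"rx": 0,"ry": 0,"rz": 0,"gripper": 0.55}
    - {"dx": 0,"dy": 0,"dz": 0,"rx": 0,"ry": 0,"rz": 0,"gripper": 0.55}
    - {"dx": 0,"dy": 0,"dz": 0,"rx": 0,"ry": 0,"rz": 0,"gripper": 0.55}
    - {"dx": 0,"dy": 0,"dz": 0,"rx": 0,"ry": 0,"rz": 0,"gripper": 0.55}
    - {"dx": 0,"dy": 0,"dz": 0,"rx": 0,"ry": 0,"rz": 0,"gripper": 0.55}
    - {"dx": 0,"dy": 0,"dz": 0,"rx": 0,"ry": 0,"rz": 0,"gripper": 0.55}

```text
t: 23.1
eef_pos: [0.5068, -0.0655, 0.3265]
ee_rot: [-3.141, 0.548, -3.066]
force: [0.3, -0.8, 0.5]
width: 0.0397
gripper_force: 0.0
```

```bash
python3 - <<'E'
from h import *
u=np.array([.5822,-.06,.204])
for k in range(4):
    L=R.from_euler('z',-.075).apply(cloud(grab('scene')).reshape(-1,3)-u)*1000
    tr=L[(abs(L[:,0])<70)&(abs(L[:,1])<70)&(L[:,2]>-185)&(L[:,2]<-125)]
    print(arm.get_state()['t'],np.percentile(tr,[1,99],axis=0).round(1).tolist(),tr.mean(0).round(2))
B=cloud(grab('top'))
for n,c,lo,hi in(('tin',(165,190,212,240),.1,.13),('block',(245,220,295,260),.025,.045)):
    x0,y0,x1,y1=c;P=B[y0:y1,x0:x1].reshape(-1,3);Q=P[(P[:,2]>lo)&(P[:,2]<hi)]
    r=cv2.minAreaRect((Q[:,:2]*1000).astype(np.float32));print(n,len(Q),np.round(r[0],0),np.round(r[1],0),r[2])
E
```

```text
23.15 [[-37.3, -58.5, -176.2], [43.4, 52.9, -131.0]] [   3.62   -6.2  -156.6 ]
23.2 [[-37.1, -58.6, -175.7], [43.6, 52.3, -131.6]] [   3.52   -6.22 -156.59]
23.25 [[-37.3, -58.5, -175.7], [43.2, 52.8, -130.8]] [   3.59   -6.12 -156.7 ]
23.3 [[-37.3, -58.4, -176.0], [43.2, 52.6, -131.7]] [   3.57   -6.12 -156.68]
tin 1116 [470. 233.] [102.  99.] 44.755435943603516
block 615 [410.   5.] [ 54. 101.] 24.990568161010742
```

The caddy is still and upright, and the tin and block haven't moved. Handing in.

```bash
python3 -c "
from station import arm
print(arm.job_done())"
```

```text
the job is handed in; nothing more can be done
None
```

The caddy hangs still and upright on the rail with its latch shut, it held an 18 N upward pull, the tin and block haven't moved, and I handed the job in at about 23 s; the tool leaned 31.5° rather than the suggested 35–40°, because the arm could not reach the seat at that lean.

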